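# Tap a tapered arbor home in the engraver's rotary fixture

## Task

Fit the walnut-capped arbor to the rotary fixture: lift it out of the rack, stand its tapered shank in the fixture's socket and let go, then drive it home through the nylon drift with a firm push or taps of 20 to 25 N, so that friction alone holds it upright, but not so hard that the walnut splits or the taper jams. Then stand the drift back on its cork pad and leave everything else as it is.

Things in the scene. Friction and masses are not known exactly. Their poses are not given: they have to be found in the camera images.
- arbor_cap (a point): centre of the arbor's walnut cap: a dark brown wooden cylinder, 40 mm across, 36 mm high, over a brass collar (28 mm across, 4 mm high) and a tapered steel shank 58 mm long; about 0.14 kg. 18 mm above the cap's underside, 80 mm above the shank's tip; z up along the axis. It starts upright in one of the rack's holes, cap resting on the rack's top, with 1.5 mm of play
- arbor_tip (a point): lower end of the same arbor's shank, on its axis. The shank is 12 mm across here and widens by 0.2 mm per mm of height, to 23.6 mm under the collar. The walnut splits under a push or blow of over 38 N
- socket_mouth (a point): nominal centre of the socket's mouth on top of the rotary fixture, 81 mm above the table; z up along the bore. A bright steel lip flares from 21 to 32 mm across over 5 mm; the bore below has the shank's own taper, open below the shank's tip. The sleeve stands up to 8 mm higher or lower than this point from case to case (not measured): the bedded tip ends 42 to 62 mm below it
- fixture: rotary fixture, fixed to the table: dark round base 112 mm across, 12 mm high; aluminium body 88 mm across up to 58 mm; dark neck 54 mm across up to 76 mm. Origin at the centre of its underside. The taper fit is stiff: past first bite the shank sinks less than 0.1 mm per N. A push of 20 to 25 N beds it; over 38 N, or dropping the arbor in from high up, jams it
- drift_mid (a point): centre of the tapping drift: an off-white nylon cylinder with a blue band near its top, 32 mm across and 80 mm high, 0.09 kg, standing upright; the point is 40 mm above its lower face, z along its axis. Its lower face is set on the cap's top to push or tap
- cork_pad: round cork pad the drift stands on, 84 mm across, 5 mm high, fixed to the table; origin at the centre of its underside
- rack: fixed orange-brown wooden rack, 210 x 70 x 64 mm, origin at the centre of its underside; x runs along its length, with three upright 31 mm holes at x = -66, 0 and 66 mm, which hold the arbors
- arbor_pale: another arbor of the same shape, with a pale maple cap, standing in the rack; leave it there
- arbor_white: another arbor of the same shape, with a white plastic cap, standing in the rack; leave it there
- box_a: loose walnut box, 62 x 50 x 30 mm, on the bed plate; leave it alone
- box_b: loose walnut box, 60 x 52 x 30 mm, near the robot; leave it alone
- round_boxes: two round walnut boxes stacked, 60 mm across, 41 mm high; leave them alone
- tie_blanks: stack of wooden bow-tie blanks, 95 x 42 x 30 mm; leave it alone
- mouse: black computer mouse, 100 x 58 x 29 mm, on the black mat; leave it alone
- cleaner: white bottle, 44 mm across, 130 mm high; leave it alone
Things that resemble listed ones, but are neither listed nor needed, are in the scene too. What is shaped like the fixture but green, orange or purple is not meant.

How it is judged (in metres and radians):
On the way, in this order (a step that is already met when the one before it is completed fails the run):
1. the walnut-capped arbor stands in the socket and has been let go (horizontal distance between arbor_tip and socket_mouth below 0.006 m and z of arbor_tip in the frame of socket_mouth below -0.025 m and angle between arbor_tip's own z axis and vertical below 0.15 rad and contact force between the fingers and arbor below 0.1 N), for 0.2 s.
2. the drift, not the fingers, pushes the arbor down in the socket with at least 17 N (horizontal distance between arbor_tip and socket_mouth below 0.006 m and z of arbor_tip in the frame of socket_mouth below -0.025 m and contact force between drift and arbor above 17 N and contact force between the fingers and arbor below 0.1 N), for 0.02 s.
At the end, for the whole second after the job is handed in: arbor in the socket, within 3 mm of its axis, within 0.05 rad of upright, gripped by the taper with a total contact force of 27 (what a 15 N push leaves) to 140 N (not jammed); drift upright on the cork pad within 30 mm of its centre; both at rest (horizontal distance between arbor_tip and socket_mouth below 0.003 m and z of arbor_tip in the frame of socket_mouth below -0.036 m and angle between each of arbor_tip, drift_mid's own z axis and vertical below 0.05 rad and contact force between arbor and anything else between 27 and 140 N and linear speed of each of arbor, drift below 0.01 m/s and horizontal distance between drift_mid and cork_pad below 0.03 m and height (world z) of drift_mid between 0.04 and 0.05 m); the robot touches nothing.
It fails at once if the drift strikes or presses the arbor with more than 38 N, which would split the walnut (contact force between drift and arbor above 38 N).
It fails at once if another thing on the bench is moved by more than 25 mm (distance of any of arbor_pale, arbor_white, box_a, box_b, round_boxes, tie_blanks, mouse, cleaner from where it was at the start of the episode above 0.025 m).
It also fails if it takes over 64 s, if anything falls off the work surface, if the arm or the gripper's body presses on something with over 40 N, if the wrist force passes 120 N, or if a joint passes its speed limit or range.

## Robot

A 6-joint arm with a two-finger parallel gripper is mounted at the origin on the work surface. World frame = base frame: x ahead of the robot, y to its left, z up, the work surface at z = 0. Lengths are in m, angles in degrees, forces in N, time in s.
With the tool pointing down it reaches from about 0.25 to 0.8 m from the base axis. Payload 3.9 kg.
Tool frame: the origin (TCP) lies at the centre of the arm's flange, where the gripper is bolted on; the fingertips stand 173 mm ahead of it and the grasp point (between the pads) lies 155 mm ahead of it (env.tcp_to_tips is the distance from the TCP to the fingertips, in m); z points along the fingers, y is the direction in which the jaws open and shut (so a half turn about z gives the same grasp; the last joint's range is limited). The gripper opens to 85 mm and grips with 20 to 120 N. Pads are 22 mm wide; open, the fingers measure 114 mm over their backs; the gripper's body (76 mm by 85 mm) begins 54 mm behind the grasp point. The pads swing forward as they close: fully open they stand 13 mm farther back than shut.
Start: joints at [70.989, 14.897, -7.913, 67.191, 0, 90], TCP at [0.171, 0.496, 0.405] pointing down, gripper open.
Joint ranges: [-159.42, 159.42], [-47.68, 98.78], [-73.54, 78.23], [-108.79, 121.32], [-90, 84.71], [-180, 180]. Speed limits (degrees/s): [147.25, 147.25, 180, 180, 180, 180].

## Interface

Orientations are given as a 3x3 rotation matrix whose columns are the frame's x, y, z axes.
In Python, from workcell import status, imaging, ticket, env gives the robot as it stands.
- The arm moves only by the shell command python3 -m creep 'ROWS'. ROWS is JSON, a list of rows, each an object of numbers: "gripper": the closure in counts, from 0 (fully open) to 255 (shut); "x", "y", "z": the shift along the tool's x, y, z in mm; "rx", "ry", "rz": the turn, a rotation vector about the tool's x, y, z in degrees. In form: [{"gripper": .., "x": .., "y": .., "z": .., "rx": .., "ry": .., "rz": ..}, ...]. A call has exactly 10 rows; each row is the pose to reach, as a shift and turn from the pose commanded when the call began, along the tool's axes at that moment; what a row does not reach only later rows make up. A row lasts 1/10 s, in which the tool goes at most 50 mm and 8.59 degrees, less where a joint would pass 70% of its speed; a pose out of reach is approached as far as the arm can. A call with a gripper value outside its range is refused whole. The fingers move at their own pace and stop on an object; the grip force is fixed at half the most. Time passes only in rows, so rows that repeat a pose let the fingers close, or fill a call up. It gives the time, the measured TCP pose, the force and the opening at its end, in the units of the state.
- status.observe(): the state, without advancing time (a new reading comes with each control period).
- imaging.camera(name): name is "scene" or "top" or "wrist"; returns a dict with "image" (480x640x3 uint8, red, green, blue), "range_z" (480x640 float32, m along the optical axis (not along the pixel's ray), 0 where there is no reading), "fx", "fy", "cx", "cy" (pixels), "world_from_camera" (4x4, takes a point from camera to world coordinates). Camera axes: x right, y up, looking along -z (the intrinsics and any distortion apply to the point x, -y, -z); pixel columns grow to the right and rows downward; lengths in m; the calibration is good to about 2 mm. A picture is of the moment at which its call begins.
- ticket.hand_in(): hands the job in, once; it reports no verdict.
The state is a dict: "time": time; "joint_pos": joint angles; "joint_velocities": joint speeds; "effort": joint torques, N m; "ee_pos": TCP position; "orientation": TCP orientation; "wrist_force": force on the tool from outside, world axes, zero at the start; "torque": the same for the moment, N m; "finger_gap": finger opening in m.
Only numpy, scipy, OpenCV 4.12 (cv2) and the standard library are available. Lean on these libraries where they do the work, as an engineer would, in place of code of your own. Each camera call takes 0.05 s, during which the arm holds its last target.

## Working session

There is one attempt and no reset: what is moved stays moved. The work goes in short steps, Python scripts to look and compute and a shell command to move; the robot and the scene stay as the last step left them, time stands still between calls to the robot, and variables do not carry over. Pictures are saved under pics/ and viewed, and the job is handed in when it is done.

```bash
ls; mkdir -p pics
python3 - <<'E'
from workcell import status, imaging, env
import cv2,numpy as np
s=status.observe();print(s)
for n in("scene","top","wrist"):
    c=imaging.camera(n);cv2.imwrite(f"pics/{n}0.png",c["image"][:,:,::-1]);np.savez(f"{n}0.npz",**c)
    print(n,c["fx"],c["fy"],c["cx"],c["cy"],c["world_from_camera"].round(4).tolist(),[k for k in c],(c["range_z"]>0).mean())
E
```

```text
pics
{'time': 0.0, 'joint_pos': array([ 7.09904651e+01,  1.49365174e+01, -7.98738533e+00,  6.71892957e+01,
       -5.52904034e-04,  8.99999354e+01]), 'joint_velocities': array([ 0.01669398, -0.03695605, -0.06640142,  0.01822002, -0.07116974,
       -0.0478949 ]), 'effort': array([-1.68812163e-03, -4.05681574e+01,  2.53919560e+01,  1.87433203e-02,
       -1.12220648e-04, -2.21072163e-06]), 'ee_pos': array([0.17089445, 0.49604099, 0.40384664]), 'orientation': array([[-9.45464756e-01,  3.25723797e-01, -6.34406668e-04],
       [ 3.25724414e-01,  9.45462905e-01, -1.87108135e-03],
       [-9.64774860e-06, -1.97568321e-03, -9.99998048e-01]]), 'wrist_force': array([-0.01878691,  0.77010129, -0.64109602]), 'torque': array([-0.01366524,  0.0517162 ,  0.03763808]), 'finger_gap': 0.08542114728364629}
scene 491.2192145494881 491.2192145494881 318.76959826519135 248.66913185212627 [[-0.4286, -0.638, 0.6398, 1.2535], [0.9033, -0.3184, 0.2876, 0.2069], [0.0202, 0.7012, 0.7127, 0.846], [0.0, 0.0, 0.0, 1.0]] ['image', 'range_z', 'fx', 'fy', 'cx', 'cy', 'world_from_camera'] 0.99591796875
top 449.1430603742575 449.1430603742575 322.13590328338375 244.90651439342807 [[0.0244, 0.9947, -0.0996, 0.471], [-0.9997, 0.0239, -0.0059, -0.1327], [-0.0035, 0.0997, 0.995, 1.1601], [0.0, 0.0, 0.0, 1.0]] ['image', 'range_z', 'fx', 'fy', 'cx', 'cy', 'world_from_camera'] 0.99595703125
wrist 420.0918534205077 420.0918534205077 318.233353160449 241.9198824410588 [[0.3258, -0.9004, -0.2882, 0.0968], [0.9454, 0.3098, 0.101, 0.5218], [-0.0017, -0.3053, 0.9522, 0.3734], [0.0, 0.0, 0.0, 1.0]] ['image', 'range_z', 'fx', 'fy', 'cx', 'cy', 'world_from_camera'] 0.9960188802083333
```

View pics/scene0.png

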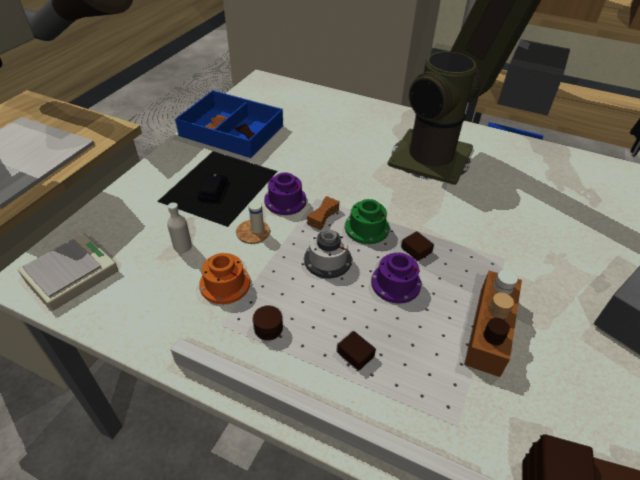

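View pics/top0.png

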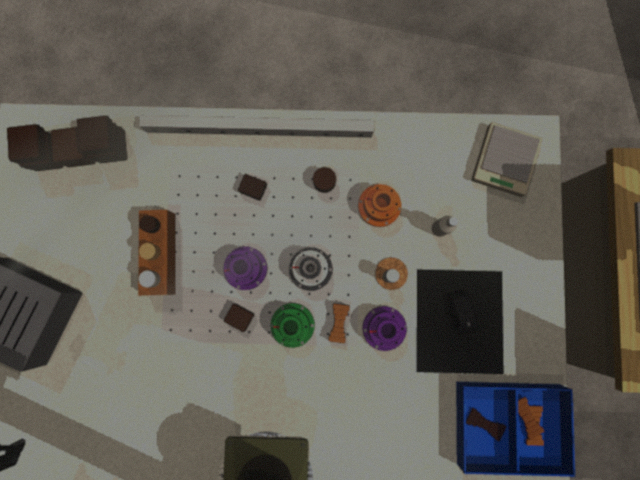

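View pics/wrist0.png

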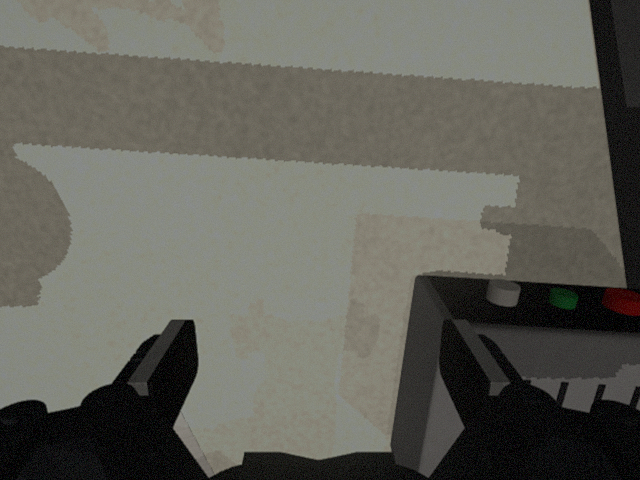

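The walnut-capped arbor is the dark cap in the rack, at scene (497,330) and top (149,224). These could be taken for what I want:
- **Arbor:** pale cap at scene (502,303), white cap at (506,284), round boxes at (268,322), and dark boxes at (356,350) and (417,245).
- **Fixture:** the grey one is at scene (328,250) and top (311,267). The lookalikes are purple (397,275) and (285,192), green (368,220), and orange (225,277).
- **Drift:** it stands on the cork at scene (257,222) and top (391,273). The cleaner at (179,235) looks similar.

Next I'll check these choices in close crops.

```bash
cat > h.py <<'E'
import numpy as np,cv2
def load(n): return dict(np.load(n+".npz"))
def ray(c,u,v):
    M=c["world_from_camera"];d=np.array([(u-c["cx"])/c["fx"],-(v-c["cy"])/c["fy"],-1.])
    return M[:3,3],M[:3,:3]@d
def onplane(c,u,v,z):
    o,d=ray(c,u,v);return o+d*(z-o[2])/d[2]
def tri(obs):
    A=np.zeros((3,3));b=np.zeros(3)
    for c,u,v in obs:
        o,d=ray(c,u,v);d=d/np.linalg.norm(d);P=np.eye(3)-np.outer(d,d);A+=P;b+=P@o
    p=np.linalg.solve(A,b)
    r=[]
    for c,u,v in obs:
        o,d=ray(c,u,v);d=d/np.linalg.norm(d);r.append(np.linalg.norm((np.eye(3)-np.outer(d,d))@(p-o)))
    return p,r
def cloud(c):
    h,w=c["range_z"].shape;u,v=np.meshgrid(np.arange(w),np.arange(h));Z=c["range_z"]
    P=np.stack([(u-c["cx"])/c["fx"]*Z,-(v-c["cy"])/c["fy"]*Z,-Z],-1)
    return P@c["world_from_camera"][:3,:3].T+c["world_from_camera"][:3,3]
E
python3 - <<'E'
from h import *
t=load("top0");s=load("scene0")
def crop(c,x,y,w,h,W,H): return cv2.resize(c["image"][y:y+h,x:x+w,::-1],(W,H),interpolation=cv2.INTER_CUBIC)
a=np.hstack([crop(s,450,255,80,120,260,390),crop(s,225,180,140,120,455,390)])
b=np.hstack([crop(t,125,195,60,110,160,293),crop(t,270,230,150,80,549,293)])[:, :709]
b=cv2.copyMakeBorder(b,0,0,0,715-709,cv2.BORDER_CONSTANT)
cv2.imwrite("pics/crop0.png",cv2.resize(np.vstack([a,b]),None,fx=.85,fy=.85))
for n,c in(("top",t),("scene",s)):
    P=cloud(c)
    for nm,(u,v) in {"top":dict(wal=(149,224),pale=(148,251),white=(146,279),drift=(391,275),fix=(311,267),cork=(382,262)),"scene":dict(wal=(497,326),drift=(256,210),cork=(243,232),table=(150,300))}[n].items():
        print(n,nm,P[v,u].round(4))
E
```

```text
top wal [0.617  0.2869 0.1024]
top pale [0.5526 0.2861 0.1002]
top white [0.4864 0.2869 0.0996]
top drift [ 0.5103 -0.2923  0.0862]
top fix [ 0.5274 -0.0995  0.0335]
top cork [ 0.5462 -0.2811  0.004 ]
scene wal [0.6204 0.2891 0.1028]
scene drift [ 0.5192 -0.288   0.083 ]
scene cork [ 0.5284 -0.3263  0.0031]
scene table [ 0.8002 -0.3942  0.002 ]
```

View pics/crop0.png

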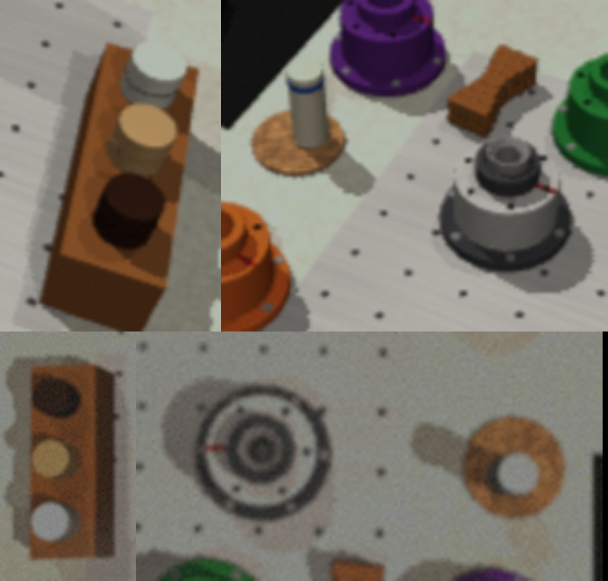

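The crops confirm it: the dark cap is in the rack's far hole, the fixture is the aluminium one with the dark neck, and the drift has a blue band and stands on the cork. I'll move above the walnut arbor with the jaws across the rack.

```bash
python3 -m creep '[{"gripper":0,"x":-49,"y":-5,"z":0,"rz":-2},{"gripper":0,"x":-98,"y":-10,"z":0,"rz":-4},{"gripper":0,"x":-147,"y":-16,"z":0,"rz":-6},{"gripper":0,"x":-196,"y":-21,"z":10,"rz":-8},{"gripper":0,"x":-245,"y":-26,"z":20,"rz":-10},{"gripper":0,"x":-294,"y":-31,"z":30,"rz":-12},{"gripper":0,"x":-343,"y":-37,"z":40,"rz":-14},{"gripper":0,"x":-392,"y":-42,"z":50,"rz":-16},{"gripper":0,"x":-441,"y":-47,"z":62,"rz":-18},{"gripper":0,"x":-490,"y":-52,"z":74,"rz":-19}]'
```

```text
invalid input at $[0]: expected keys gripper, x, y, z, rx, ry, rz
```

```bash
python3 -m creep '[{"gripper":0,"x":-49,"y":-5,"z":0,"rx":0,"ry":0,"rz":-2},{"gripper":0,"x":-98,"y":-10,"z":0,"rx":0,"ry":0,"rz":-4},{"gripper":0,"x":-147,"y":-16,"z":0,"rx":0,"ry":0,"rz":-6},{"gripper":0,"x":-196,"y":-21,"z":10,"rx":0,"ry":0,"rz":-8},{"gripper":0,"x":-245,"y":-26,"z":20,"rx":0,"ry":0,"rz":-10},{"gripper":0,"x":-294,"y":-31,"z":30,"rx":0,"ry":0,"rz":-12},{"gripper":0,"x":-343,"y":-37,"z":40,"rx":0,"ry":0,"rz":-14},{"gripper":0,"x":-392,"y":-42,"z":50,"rx":0,"ry":0,"rz":-16},{"gripper":0,"x":-441,"y":-47,"z":62,"rx":0,"ry":0,"rz":-18},{"gripper":0,"x":-490,"y":-52,"z":74,"rx":0,"ry":0,"rz":-19}]'
python3 - <<'E'
from workcell import status, imaging
import cv2,numpy as np
c=imaging.camera("wrist");cv2.imwrite("pics/w1.png",c["image"][:,:,::-1]);np.savez("w1.npz",**c)
s=status.observe();print(s["time"],s["ee_pos"],s["orientation"].round(4).tolist(),s["joint_pos"])
E
```

```text
time: 1.15
ee_pos: [0.6165, 0.2875, 0.3305]
orientation: [[-1.0, -0.001, -0.0], [-0.001, 1.0, -0.0], [0.0, -0.0, -1.0]]
wrist_force: [-0.6, 0.3, 0.3]
finger_gap: 0.0856
1.2 [0.62239621 0.28380857 0.32713537] [[-1.0, 0.0051, 0.0033], [0.005, 1.0, -0.0042], [-0.0033, -0.0042, -1.0]] [24.57628651 32.68387877  8.8406403  66.0844799  -0.29601791 24.86550478]
```

View pics/w1.png

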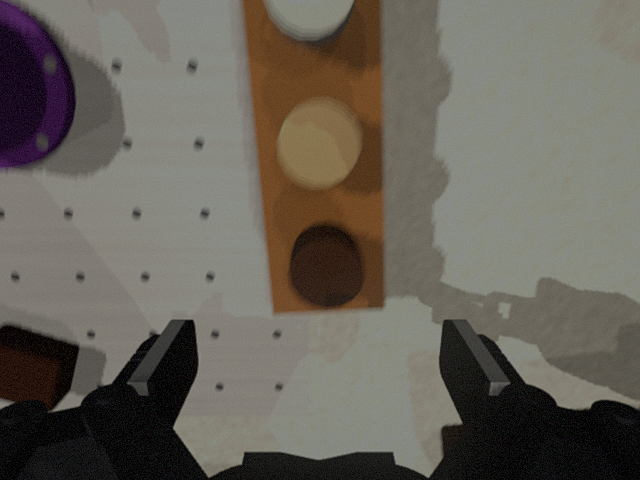

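The wrist view shows the walnut cap at (325,265), pale at (320,143) and white at (310,5). The arm was still settling, so I'll take a second picture and measure from two views.

```bash
cat >> h.py <<'E'
def snap(n,f):
    from workcell import imaging
    c=imaging.camera(n);cv2.imwrite(f"pics/{f}.png",c["image"][:,:,::-1]);np.savez(f+".npz",**c);return c
def topface(c,box,zlo,zhi,lab=""):
    # depth points of a flat top inside pixel box; circle by minEnclosing
    P=cloud(c);x0,y0,x1,y1=box;m=np.zeros(P.shape[:2],bool);m[y0:y1,x0:x1]=1
    m&=(P[...,2]>zlo)&(P[...,2]<zhi)
    n,l,st,ce=cv2.connectedComponentsWithStats(m.astype(np.uint8))
    if n<2: print(lab,"none");return
    k=1+st[1:,4].argmax();q=P[l==k]
    (cx,cy),r=cv2.minEnclosingCircle((q[:,:2]*1000).astype(np.float32))
    e=cv2.fitEllipse(max(cv2.findContours((l==k).astype(np.uint8),0,1)[0],key=len))
    print(lab,"z",q[:,2].mean().round(4),"sd",q[:,2].std().round(4),"mean",q[:,:2].mean(0).round(4),"minc",round(cx,1),round(cy,1),"r",round(r,1),"ell",np.round(e[0],1),np.round(e[1],1),"plane",onplane(c,*e[0],q[:,2].mean()).round(4))
    return e[0]
E
python3 - <<'E'
from h import *
from workcell import status
c=snap("wrist","w2")
s=status.observe();print(s["ee_pos"],s["joint_velocities"].round(2))
print((c["world_from_camera"]).round(4).tolist())
a=topface(c,(270,200,380,320),.09,.115,"wal wrist")
t=load("top0");b=topface(t,(135,210,165,238),.09,.115,"wal top")
d=load("scene0");e=topface(d,(475,305,520,350),.093,.115,"wal scene")
print(tri([(c,*a),(t,*b),(d,*e)]))
print(tri([(c,*a),(d,*e)]))
E
```

```text
[0.61922779 0.28530471 0.32768264] [ 3.61 -3.18 -2.99  2.64  3.32  2.46]
[[0.0051, -0.9512, -0.3085, 0.5441], [1.0, 0.0037, 0.0053, 0.2843], [-0.0039, -0.3086, 0.9512, 0.2963], [0.0, 0.0, 0.0, 1.0]]
wal wrist z 0.0997 sd 0.0016 mean [0.6162 0.2929] minc 617.9 293.0 r 20.0 ell [337.9 257.4] [77.5 77.9] plane [0.6161 0.2929 0.0997]
wal top z 0.1009 sd 0.0028 mean [0.6196 0.29  ] minc 620.6 291.1 r 20.4 ell [148.  222.9] [16.1 17.2] plane [0.6196 0.29   0.1009]
wal scene z 0.1018 sd 0.0027 mean [0.6216 0.2905] minc 618.9 291.4 r 20.9 ell [497.5 327.2] [18.5 22.2] plane [0.6218 0.2906 0.1018]
(array([0.61845883, 0.29192328, 0.09697888]), [np.float64(0.0017491420771051068), np.float64(0.0017674446335583494), np.float64(0.0009670384729062476)])
(array([0.61720333, 0.2921609 , 0.09636203]), [np.float64(0.0009161580755402448), np.float64(0.0009161580755401751)])
```

```bash
python3 -m creep '[{"gripper":0,"x":0,"y":2,"z":10,"rx":0,"ry":0,"rz":0},{"gripper":0,"x":0,"y":4,"z":20,"rx":0,"ry":0,"rz":0},{"gripper":0,"x":0,"y":5,"z":30,"rx":0,"ry":0,"rz":0},{"gripper":0,"x":0,"y":5,"z":36,"rx":0,"ry":0,"rz":0},{"gripper":0,"x":0,"y":5,"z":40,"rx":0,"ry":0,"rz":0},{"gripper":0,"x":0,"y":5,"z":40,"rx":0,"ry":0,"rz":0},{"gripper":0,"x":0,"y":5,"z":40,"rx":0,"ry":0,"rz":0},{"gripper":0,"x":0,"y":5,"z":40,"rx":0,"ry":0,"rz":0},{"gripper":0,"x":0,"y":5,"z":40,"rx":0,"ry":0,"rz":0},{"gripper":0,"x":0,"y":5,"z":40,"rx":0,"ry":0,"rz":0}]'
python3 - <<'E'
from h import *
from workcell import status
c=snap("wrist","w3")
s=status.observe();print(s["ee_pos"],s["joint_velocities"].round(2),s["orientation"].round(4).tolist())
a=topface(c,(250,200,410,440),.09,.115,"wal wrist")
print(a)
d=load("scene0");e=(497.5,327.2);w=load("w2")
print(tri([(c,*a),(d,*e)]))
E
```

```text
time: 2.25
ee_pos: [0.615, 0.2937, 0.2917]
orientation: [[-1.0, 0.0, 0.001], [0.0, 1.0, 0.0], [-0.001, 0.0, -1.0]]
wrist_force: [0.6, 0.2, 0.4]
finger_gap: 0.0856
[0.61502779 0.2936349  0.29165205] [ 0.1   0.12 -0.15  0.13  0.06 -0.02] [[-1.0, 0.0004, 0.0004], [0.0004, 1.0, 0.0002], [-0.0004, 0.0002, -1.0]]
wal wrist z 0.0996 sd 0.0018 mean [0.6157 0.2931] minc 618.0 293.2 r 20.3 ell [316.2 302.6] [90.4 91.4] plane [0.6156 0.2931 0.0996]
(316.1710205078125, 302.62677001953125)
(array([0.6171738 , 0.29216318, 0.09612075]), [np.float64(0.0009309629569531695), np.float64(0.0009309629569533003)])
```

View pics/w3.png

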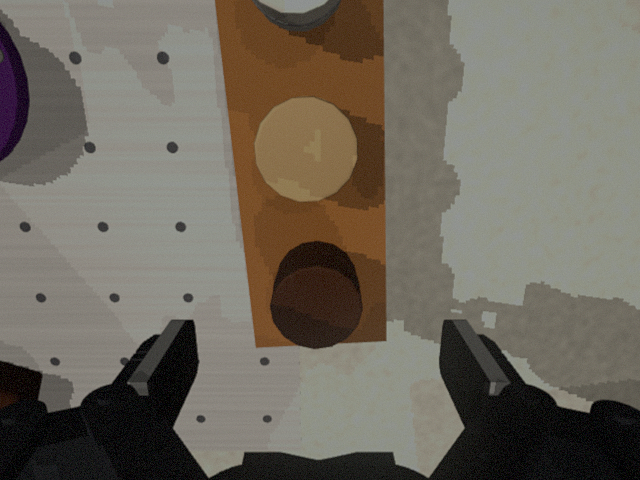

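The cap's top face is centred near (317,306), midway between the jaws. Going down.

```bash
python3 -m creep '[{"gripper":0,"x":-1,"y":0,"z":10,"rx":0,"ry":0,"rz":0},{"gripper":0,"x":-2,"y":-0.5,"z":22,"rx":0,"ry":0,"rz":0},{"gripper":0,"x":-2,"y":-0.5,"z":34,"rx":0,"ry":0,"rz":0},{"gripper":0,"x":-2,"y":-0.5,"z":44,"rx":0,"ry":0,"rz":0},{"gripper":0,"x":-2,"y":-0.5,"z":49,"rx":0,"ry":0,"rz":0},{"gripper":0,"x":-2,"y":-0.5,"z":51,"rx":0,"ry":0,"rz":0},{"gripper":0,"x":-2,"y":-0.5,"z":51,"rx":0,"ry":0,"rz":0},{"gripper":0,"x":-2,"y":-0.5,"z":51,"rx":0,"ry":0,"rz":0},{"gripper":0,"x":-2,"y":-0.5,"z":51,"rx":0,"ry":0,"rz":0},{"gripper":60,"x":-2,"y":-0.5,"z":51,"rx":0,"ry":0,"rz":0}]'
python3 -m creep '[{"gripper":120,"x":0,"y":0,"z":0,"rx":0,"ry":0,"rz":0},{"gripper":255,"x":0,"y":0,"z":0,"rx":0,"ry":0,"rz":0},{"gripper":255,"x":0,"y":0,"z":0,"rx":0,"ry":0,"rz":0},{"gripper":255,"x":0,"y":0,"z":0,"rx":0,"ry":0,"rz":0},{"gripper":255,"x":0,"y":0,"z":0,"rx":0,"ry":0,"rz":0},{"gripper":255,"x":0,"y":0,"z":0,"rx":0,"ry":0,"rz":0},{"gripper":255,"x":0,"y":0,"z":0,"rx":0,"ry":0,"rz":0},{"gripper":255,"x":0,"y":0,"z":0,"rx":0,"ry":0,"rz":0},{"gripper":255,"x":0,"y":0,"z":0,"rx":0,"ry":0,"rz":0},{"gripper":255,"x":0,"y":0,"z":0,"rx":0,"ry":0,"rz":0}]'
python3 - <<'E'
from h import *
snap("wrist","w4")
E
```

```text
time: 3.3
ee_pos: [0.6171, 0.2933, 0.2409]
orientation: [[-1.0, 0.0, 0.001], [0.0, 1.0, 0.0], [-0.001, 0.0, -1.0]]
wrist_force: [-0.6, -0.5, 0.1]
finger_gap: 0.073
time: 4.3
ee_pos: [0.6171, 0.2933, 0.2408]
orientation: [[-1.0, 0.0, 0.001], [0.0, 1.0, 0.0], [-0.001, 0.0, -1.0]]
wrist_force: [-0.1, -0.7, 5.3]
finger_gap: 0.0389
```

View pics/w4.png

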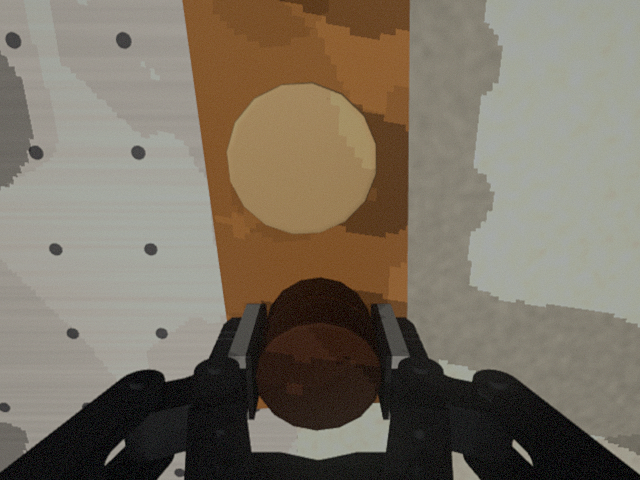

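The arbor is gripped: the jaws read 39 mm and the cap sits between the pads at (320,375). Next I'll measure the socket from the top and scene images I already have.

Run:
```python
from h import *
t=load("top0");s=load("scene0")
a=cv2.resize(t["image"][235:300,278:345,::-1],(390,390),interpolation=cv2.INTER_CUBIC)
b=cv2.resize(s["image"][220:280,298:358,::-1],(390,390),interpolation=cv2.INTER_CUBIC)
cv2.imwrite("pics/fx.png",np.clip(np.hstack([a,b])*1.4,0,255).astype(np.uint8))
# body/neck by depth rings
for n,c,box in(("top",t,(270,225,352,308)),("scene",s,(290,210,365,285))):
    topface(c,box,.065,.1,n+" neck"); topface(c,box,.045,.1,n+" body+neck"); 
    P=cloud(c);q=P[box[1]:box[3],box[0]:box[2]].reshape(-1,3)
    print(np.percentile(q[:,2],[50,90,95,99]).round(4))
```

```text
top neck z 0.0795 sd 0.0045 mean [ 0.5254 -0.098 ] minc 525.5 -98.1 r 26.8 ell [309.9 266.9] [21.2 21.6] plane [ 0.5253 -0.0982  0.0795]
top body+neck z 0.0663 sd 0.0102 mean [ 0.5249 -0.0984] minc 525.7 -98.2 r 43.8 ell [310.2 267.3] [34.7 34.8] plane [ 0.5249 -0.0984  0.0663]
[0.0031 0.0592 0.074  0.0852]
scene neck z 0.0791 sd 0.0062 mean [ 0.5298 -0.0962] minc 525.3 -98.5 r 27.9 ell [328.1 239.5] [20.8 23.4] plane [ 0.5299 -0.0961  0.0791]
scene body+neck z 0.067 sd 0.0114 mean [ 0.5363 -0.0935] minc 524.3 -98.9 r 45.2 ell [327.9 245.5] [31.8 38.5] plane [ 0.5362 -0.0935  0.067 ]
[0.0068 0.0628 0.078  0.0877]
```

View pics/fx.png

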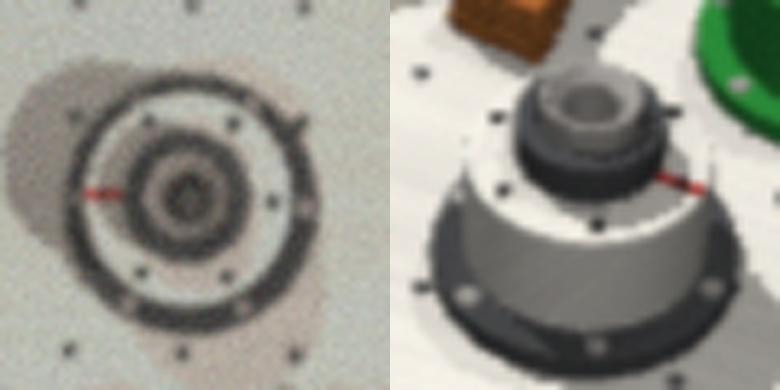

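```bash
python3 -m creep '[{"gripper":255,"x":0,"y":0,"z":-3,"rx":0,"ry":0,"rz":0},{"gripper":255,"x":0,"y":0,"z":-10,"rx":0,"ry":0,"rz":0},{"gripper":255,"x":0,"y":0,"z":-22,"rx":0,"ry":0,"rz":0},{"gripper":255,"x":0,"y":0,"z":-36,"rx":0,"ry":0,"rz":0},{"gripper":255,"x":0,"y":0,"z":-52,"rx":0,"ry":0,"rz":0},{"gripper":255,"x":0,"y":0,"z":-68,"rx":0,"ry":0,"rz":0},{"gripper":255,"x":0,"y":0,"z":-84,"rx":0,"ry":0,"rz":0},{"gripper":255,"x":3,"y":-8,"z":-100,"rx":0,"ry":0,"rz":0},{"gripper":255,"x":8,"y":-25,"z":-115,"rx":0,"ry":0,"rz":0},{"gripper":255,"x":14,"y":-50,"z":-125,"rx":0,"ry":0,"rz":0}]'
python3 -m creep '[{"gripper":255,"x":9,"y":-36,"z":0,"rx":0,"ry":0,"rz":0},{"gripper":255,"x":19,"y":-76,"z":0,"rx":0,"ry":0,"rz":0},{"gripper":255,"x":29,"y":-120,"z":0,"rx":0,"ry":0,"rz":0},{"gripper":255,"x":39,"y":-164,"z":0,"rx":0,"ry":0,"rz":0},{"gripper":255,"x":49,"y":-208,"z":0,"rx":0,"ry":0,"rz":0},{"gripper":255,"x":59,"y":-250,"z":0,"rx":0,"ry":0,"rz":0},{"gripper":255,"x":67,"y":-288,"z":0,"rx":0,"ry":0,"rz":0},{"gripper":255,"x":73,"y":-317,"z":0,"rx":0,"ry":0,"rz":0},{"gripper":255,"x":77,"y":-334,"z":0,"rx":0,"ry":0,"rz":0},{"gripper":255,"x":78,"y":-341,"z":0,"rx":0,"ry":0,"rz":0}]'
python3 -m creep '[{"gripper":255,"x":0,"y":0,"z":0,"rx":0,"ry":0,"rz":0},{"gripper":255,"x":0,"y":0,"z":0,"rx":0,"ry":0,"rz":0},{"gripper":255,"x":0,"y":0,"z":0,"rx":0,"ry":0,"rz":0},{"gripper":255,"x":0,"y":0,"z":0,"rx":0,"ry":0,"rz":0},{"gripper":255,"x":0,"y":0,"z":0,"rx":0,"ry":0,"rz":0},{"gripper":255,"x":0,"y":0,"z":0,"rx":0,"ry":0,"rz":0},{"gripper":255,"x":0,"y":0,"z":0,"rx":0,"ry":0,"rz":0},{"gripper":255,"x":0,"y":0,"z":0,"rx":0,"ry":0,"rz":0},{"gripper":255,"x":0,"y":0,"z":0,"rx":0,"ry":0,"rz":0},{"gripper":255,"x":0,"y":0,"z":0,"rx":0,"ry":0,"rz":0}]'
python3 - <<'E'
from h import *
from workcell import status
c=snap("wrist","w5");snap("scene","s5")
s=status.observe();print(s["time"],s["ee_pos"],s["wrist_force"])
E
```

```text
time: 5.35
ee_pos: [0.6025, 0.2426, 0.3671]
orientation: [[-1.0, -0.001, 0.002], [-0.001, 1.0, 0.0], [-0.002, 0.0, -1.0]]
wrist_force: [0.1, -0.2, -2.2]
finger_gap: 0.0387
time: 6.35
ee_pos: [0.5231, -0.1001, 0.366]
orientation: [[-1.0, 0.004, -0.0], [0.004, 1.0, -0.001], [0.0, -0.001, -1.0]]
wrist_force: [-0.3, 0.4, -1.4]
finger_gap: 0.0386
time: 7.35
ee_pos: [0.5248, -0.0978, 0.3654]
orientation: [[-1.0, 0.0, -0.0], [0.0, 1.0, 0.0], [0.0, 0.0, -1.0]]
wrist_force: [0.3, 0.1, -2.1]
finger_gap: 0.0391
7.45 [ 0.52479271 -0.09780351  0.36537919] [ 0.63989559  0.41690511 -2.00426899]
```

View pics/w5.png

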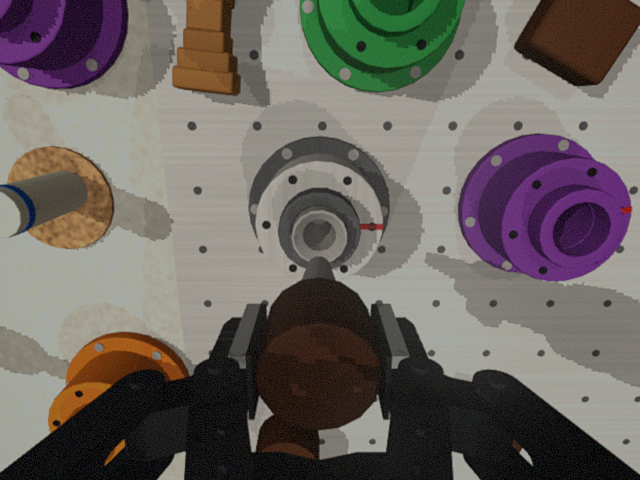

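View pics/s5.png

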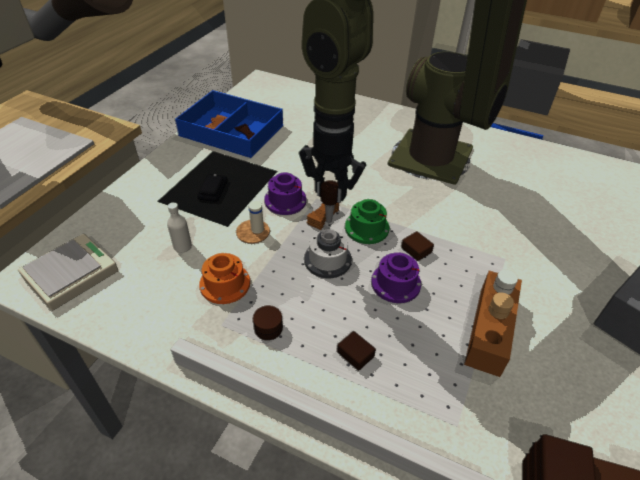

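The wrist view shows the socket lip near (320,234), with the arbor hanging straight and its tip near (318,262). In the scene view the rack's hole is empty and the arbor is upright. Now I'll triangulate the lip and the tip.

Run:
```python
from h import *
w=load("w5");s=load("s5");s0=load("scene0");t=load("top0")
a=cv2.resize(w["image"][190:290,270:370,::-1],None,fx=3.9,fy=3.9,interpolation=cv2.INTER_CUBIC)
b=cv2.resize(s["image"][175:275,295:365,::-1],None,fx=3.9,fy=3.9,interpolation=cv2.INTER_CUBIC)
cv2.imwrite("pics/fx2.png",np.clip(np.hstack([a,b]).astype(float)*1.3,0,255).astype(np.uint8))
for c,box,l in((w,(280,190,360,262),"w"),(s0,(305,220,352,262),"s"),(t,(290,245,332,290),"t")):
    topface(c,box,.08,.1,l)
    P=cloud(c);q=P[box[1]:box[3],box[0]:box[2],2];print(np.sort(q[(q<.12)].ravel())[-30::5].round(4))
```

```text
w z 0.0838 sd 0.0018 mean [ 0.522 -0.097] minc 522.9 -97.0 r 17.6 ell [319.1 234.2] [52.  55.5] plane [ 0.5219 -0.097   0.0838]
[0.0866 0.0867 0.0867 0.0868 0.0871 0.0874]
s z 0.0852 sd 0.0029 mean [ 0.5244 -0.0981] minc 524.9 -95.2 r 24.0 ell [328.7 236.1] [14.  16.5] plane [ 0.5251 -0.0972  0.0852]
[0.088  0.0881 0.0885 0.0888 0.0893 0.0902]
t z 0.0847 sd 0.0026 mean [ 0.5264 -0.0972] minc 527.8 -97.3 r 19.5 ell [309.5 266.3] [13.8 14.6] plane [ 0.5265 -0.0974  0.0847]
[0.0866 0.0871 0.0875 0.0879 0.0884 0.0892]
```

View pics/fx2.png

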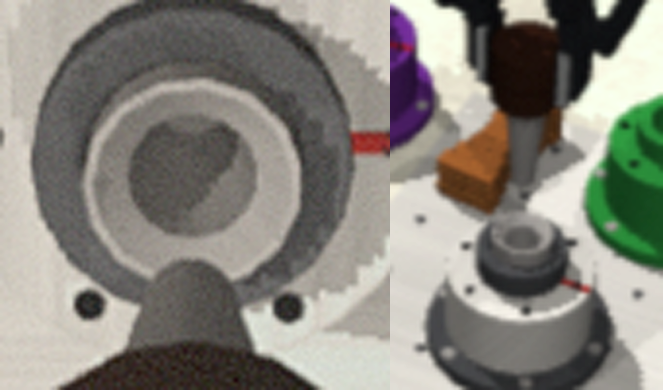

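Run:
```python
from h import *
w=load("w5");s0=load("scene0");t=load("top0")
L=(319.0,236.7);S=(328.3,236.0);T=(309.6,266.4)
print("w plane",[onplane(w,*L,z).round(4) for z in(.081,.086)])
print("s plane",[onplane(s0,*S,z).round(4) for z in(.081,.086)]);print("t",onplane(t,*T,.084).round(4))
print(tri([(w,*L),(s0,*S)]),tri([(w,*L),(s0,*S),(t,*T)]))
# tip -x edge
for z in(.122,.127,.132): print("tip edge",z,onplane(w,318.7,256.2,z).round(4))
d=load("s5"); # tip in scene
u,v=(523-390)/3.9+295,190/3.9+175
print("tip px",u,v,[onplane(d,u,v,z).round(4) for z in(.122,.127,.132)])
print(w["world_from_camera"][:3,3])
```

```text
w plane [array([ 0.5243, -0.097 ,  0.081 ]), array([ 0.5228, -0.0971,  0.086 ])]
s plane [array([ 0.5212, -0.0998,  0.081 ]), array([ 0.526 , -0.0978,  0.086 ])]
t [ 0.5262 -0.0976  0.084 ]
(array([ 0.52375011, -0.09783981,  0.08383172]), [np.float64(0.0008284954721695381), np.float64(0.0008284954721695203)]) (array([ 0.52478956, -0.0976486 ,  0.0843257 ]), [np.float64(0.0015212854766972373), np.float64(0.0007567101110935801), np.float64(0.0014105894134209013)])
tip edge 0.122 [ 0.5227 -0.0973  0.122 ]
tip edge 0.127 [ 0.5209 -0.0973  0.127 ]
tip edge 0.132 [ 0.5191 -0.0973  0.132 ]
tip px 329.1025641025641 223.71794871794873 [array([ 0.5247, -0.0978,  0.122 ]), array([ 0.5297, -0.0957,  0.127 ]), array([ 0.5347, -0.0936,  0.132 ])]
[ 0.44642002 -0.09756528  0.33478828]
```

Tip and socket agree to within about 1–3 mm across the views, so I'll shift 1 mm and lower in stages, watching the force.

```bash
python3 -m creep '[{"gripper":255,"x":1,"y":0,"z":4,"rx":0,"ry":0,"rz":0},{"gripper":255,"x":1,"y":0,"z":12,"rx":0,"ry":0,"rz":0},{"gripper":255,"x":1,"y":0,"z":22,"rx":0,"ry":0,"rz":0},{"gripper":255,"x":1,"y":0,"z":32,"rx":0,"ry":0,"rz":0},{"gripper":255,"x":1,"y":0,"z":42,"rx":0,"ry":0,"rz":0},{"gripper":255,"x":1,"y":0,"z":50,"rx":0,"ry":0,"rz":0},{"gripper":255,"x":1,"y":0,"z":57,"rx":0,"ry":0,"rz":0},{"gripper":255,"x":1,"y":0,"z":60,"rx":0,"ry":0,"rz":0},{"gripper":255,"x":1,"y":0,"z":60,"rx":0,"ry":0,"rz":0},{"gripper":255,"x":1,"y":0,"z":60,"rx":0,"ry":0,"rz":0}]'
python3 - <<'E'
from h import *
snap("wrist","w6");c=snap("scene","s6")
cv2.imwrite("pics/s6c.png",cv2.resize(c["image"][150:290,270:390,::-1],None,fx=4,fy=4,interpolation=cv2.INTER_CUBIC))
E
```

```text
time: 8.45
ee_pos: [0.524, -0.0978, 0.3056]
orientation: [[-1.0, 0.0, 0.001], [0.0, 1.0, -0.0], [-0.001, -0.0, -1.0]]
wrist_force: [0.1, 0.6, -1.5]
finger_gap: 0.0386
```

View pics/w6.png

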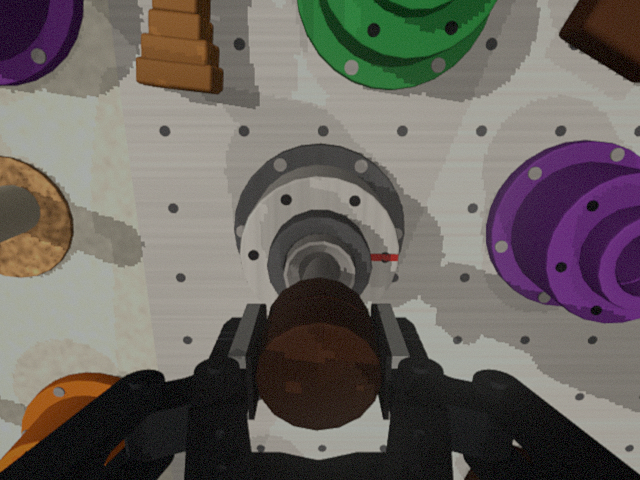

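View pics/s6c.png

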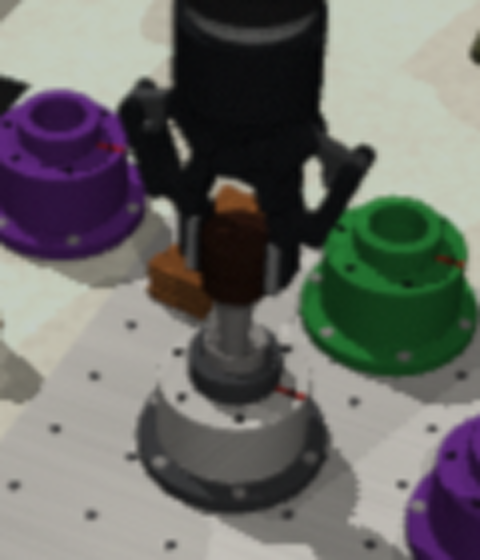

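The tip is inside the mouth and centred at about 320 across, with no force building. I'll keep lowering in steps.

```bash
python3 -m creep '[{"gripper":255,"x":0,"y":0,"z":2,"rx":0,"ry":0,"rz":0},{"gripper":255,"x":0,"y":0,"z":5,"rx":0,"ry":0,"rz":0},{"gripper":255,"x":0,"y":0,"z":9,"rx":0,"ry":0,"rz":0},{"gripper":255,"x":0,"y":0,"z":13,"rx":0,"ry":0,"rz":0},{"gripper":255,"x":0,"y":0,"z":16,"rx":0,"ry":0,"rz":0},{"gripper":255,"x":0,"y":0,"z":18,"rx":0,"ry":0,"rz":0},{"gripper":255,"x":0,"y":0,"z":20,"rx":0,"ry":0,"rz":0},{"gripper":255,"x":0,"y":0,"z":20,"rx":0,"ry":0,"rz":0},{"gripper":255,"x":0,"y":0,"z":20,"rx":0,"ry":0,"rz":0},{"gripper":255,"x":0,"y":0,"z":20,"rx":0,"ry":0,"rz":0}]'
python3 -m creep '[{"gripper":255,"x":0,"y":0,"z":0.5,"rx":0,"ry":0,"rz":0},{"gripper":255,"x":0,"y":0,"z":1,"rx":0,"ry":0,"rz":0},{"gripper":255,"x":0,"y":0,"z":1.5,"rx":0,"ry":0,"rz":0},{"gripper":255,"x":0,"y":0,"z":2,"rx":0,"ry":0,"rz":0},{"gripper":255,"x":0,"y":0,"z":2.5,"rx":0,"ry":0,"rz":0},{"gripper":255,"x":0,"y":0,"z":3,"rx":0,"ry":0,"rz":0},{"gripper":255,"x":0,"y":0,"z":3.5,"rx":0,"ry":0,"rz":0},{"gripper":255,"x":0,"y":0,"z":4,"rx":0,"ry":0,"rz":0},{"gripper":255,"x":0,"y":0,"z":4,"rx":0,"ry":0,"rz":0},{"gripper":255,"x":0,"y":0,"z":4,"rx":0,"ry":0,"rz":0}]'
```

```text
time: 9.55
ee_pos: [0.5235, -0.0977, 0.2853]
orientation: [[-1.0, 0.0, -0.001], [0.0, 1.0, 0.0], [0.001, 0.0, -1.0]]
wrist_force: [-1.4, 0.2, -1.6]
finger_gap: 0.0386
time: 10.55
ee_pos: [0.5235, -0.0977, 0.2811]
orientation: [[-1.0, 0.0, -0.001], [0.0, 1.0, 0.0], [0.001, 0.0, -1.0]]
wrist_force: [-4.5, 0.9, -0.1]
finger_gap: 0.0383
```

The bore is pushing the arbor towards −x at 4.5 N, so I'll follow it by 1 mm.

```bash
python3 -m creep '[{"gripper":255,"x":0.3,"y":0,"z":0,"rx":0,"ry":0,"rz":0},{"gripper":255,"x":0.6,"y":0,"z":0,"rx":0,"ry":0,"rz":0},{"gripper":255,"x":1,"y":0,"z":0,"rx":0,"ry":0,"rz":0},{"gripper":255,"x":1,"y":0,"z":0,"rx":0,"ry":0,"rz":0},{"gripper":255,"x":1,"y":0,"z":0.5,"rx":0,"ry":0,"rz":0},{"gripper":255,"x":1,"y":0,"z":1,"rx":0,"ry":0,"rz":0},{"gripper":255,"x":1,"y":0,"z":1.5,"rx":0,"ry":0,"rz":0},{"gripper":255,"x":1,"y":0,"z":2,"rx":0,"ry":0,"rz":0},{"gripper":255,"x":1,"y":0,"z":2,"rx":0,"ry":0,"rz":0},{"gripper":255,"x":1,"y":0,"z":2,"rx":0,"ry":0,"rz":0}]'
```

```text
time: 11.55
ee_pos: [0.5229, -0.0977, 0.2794]
orientation: [[-1.0, 0.0, 0.0], [0.0, 1.0, 0.0], [-0.0, 0.0, -1.0]]
wrist_force: [-3.4, 1.3, 0.9]
finger_gap: 0.0385
```

```bash
python3 -m creep '[{"gripper":255,"x":0.4,"y":0.2,"z":0,"rx":0,"ry":0,"rz":0},{"gripper":255,"x":0.8,"y":0.4,"z":0,"rx":0,"ry":0,"rz":0},{"gripper":255,"x":1.2,"y":0.4,"z":0,"rx":0,"ry":0,"rz":0},{"gripper":255,"x":1.2,"y":0.4,"z":0,"rx":0,"ry":0,"rz":0},{"gripper":255,"x":1.2,"y":0.4,"z":0.5,"rx":0,"ry":0,"rz":0},{"gripper":255,"x":1.2,"y":0.4,"z":1,"rx":0,"ry":0,"rz":0},{"gripper":255,"x":1.2,"y":0.4,"z":1.5,"rx":0,"ry":0,"rz":0},{"gripper":255,"x":1.2,"y":0.4,"z":1.5,"rx":0,"ry":0,"rz":0},{"gripper":255,"x":1.2,"y":0.4,"z":1.5,"rx":0,"ry":0,"rz":0},{"gripper":255,"x":1.2,"y":0.4,"z":1.5,"rx":0,"ry":0,"rz":0}]'
```

```text
time: 12.55
ee_pos: [0.5217, -0.0974, 0.2779]
orientation: [[-1.0, 0.0, 0.0], [0.0, 1.0, -0.0], [-0.0, -0.0, -1.0]]
wrist_force: [0.0, -0.1, -1.8]
finger_gap: 0.0386
```

```bash
python3 -m creep '[{"gripper":255,"x":0,"y":0,"z":0.4,"rx":0,"ry":0,"rz":0},{"gripper":255,"x":0,"y":0,"z":0.8,"rx":0,"ry":0,"rz":0},{"gripper":255,"x":0,"y":0,"z":1.2,"rx":0,"ry":0,"rz":0},{"gripper":255,"x":0,"y":0,"z":1.6,"rx":0,"ry":0,"rz":0},{"gripper":255,"x":0,"y":0,"z":2,"rx":0,"ry":0,"rz":0},{"gripper":255,"x":0,"y":0,"z":2.4,"rx":0,"ry":0,"rz":0},{"gripper":255,"x":0,"y":0,"z":2.8,"rx":0,"ry":0,"rz":0},{"gripper":255,"x":0,"y":0,"z":3,"rx":0,"ry":0,"rz":0},{"gripper":255,"x":0,"y":0,"z":3,"rx":0,"ry":0,"rz":0},{"gripper":255,"x":0,"y":0,"z":3,"rx":0,"ry":0,"rz":0}]'
```

```text
time: 13.55
ee_pos: [0.5216, -0.0974, 0.2749]
orientation: [[-1.0, 0.0, 0.0], [0.0, 1.0, -0.0], [-0.0, -0.0, -1.0]]
wrist_force: [-0.1, -0.4, -1.4]
finger_gap: 0.0384
```

```bash
python3 -m creep '[{"gripper":255,"x":0,"y":0,"z":0.3,"rx":0,"ry":0,"rz":0},{"gripper":255,"x":0,"y":0,"z":0.6,"rx":0,"ry":0,"rz":0},{"gripper":255,"x":0,"y":0,"z":0.9,"rx":0,"ry":0,"rz":0},{"gripper":255,"x":0,"y":0,"z":1.2,"rx":0,"ry":0,"rz":0},{"gripper":255,"x":0,"y":0,"z":1.5,"rx":0,"ry":0,"rz":0},{"gripper":255,"x":0,"y":0,"z":1.8,"rx":0,"ry":0,"rz":0},{"gripper":255,"x":0,"y":0,"z":2,"rx":0,"ry":0,"rz":0},{"gripper":255,"x":0,"y":0,"z":2,"rx":0,"ry":0,"rz":0},{"gripper":255,"x":0,"y":0,"z":2,"rx":0,"ry":0,"rz":0},{"gripper":255,"x":0,"y":0,"z":2,"rx":0,"ry":0,"rz":0}]'
```

```text
time: 14.55
ee_pos: [0.5217, -0.0974, 0.2729]
orientation: [[-1.0, 0.0, 0.0], [0.0, 1.0, -0.0], [-0.0, -0.0, -1.0]]
wrist_force: [0.7, -1.0, -0.9]
finger_gap: 0.0387
```

```bash
python3 -m creep '[{"gripper":255,"x":0,"y":0,"z":0.3,"rx":0,"ry":0,"rz":0},{"gripper":255,"x":0,"y":0,"z":0.6,"rx":0,"ry":0,"rz":0},{"gripper":255,"x":0,"y":0,"z":0.9,"rx":0,"ry":0,"rz":0},{"gripper":255,"x":0,"y":0,"z":1.2,"rx":0,"ry":0,"rz":0},{"gripper":255,"x":0,"y":0,"z":1.5,"rx":0,"ry":0,"rz":0},{"gripper":255,"x":0,"y":0,"z":1.8,"rx":0,"ry":0,"rz":0},{"gripper":255,"x":0,"y":0,"z":2,"rx":0,"ry":0,"rz":0},{"gripper":255,"x":0,"y":0,"z":2,"rx":0,"ry":0,"rz":0},{"gripper":255,"x":0,"y":0,"z":2,"rx":0,"ry":0,"rz":0},{"gripper":255,"x":0,"y":0,"z":2,"rx":0,"ry":0,"rz":0}]'
```

```text
time: 15.55
ee_pos: [0.5217, -0.0974, 0.2718]
orientation: [[-1.0, 0.0, 0.001], [0.0, 1.0, -0.0], [-0.001, -0.0, -1.0]]
wrist_force: [-2.3, -0.0, 8.1]
finger_gap: 0.039
```

First bite: the commanded and measured heights differ by 0.9 mm at about 10 N. I'll ease off and let go, then rise a little.

```bash
python3 -m creep '[{"gripper":255,"x":0.2,"y":0,"z":-0.3,"rx":0,"ry":0,"rz":0},{"gripper":255,"x":0.2,"y":0,"z":-0.6,"rx":0,"ry":0,"rz":0},{"gripper":255,"x":0.2,"y":0,"z":-0.6,"rx":0,"ry":0,"rz":0},{"gripper":0,"x":0.2,"y":0,"z":-0.6,"rx":0,"ry":0,"rz":0},{"gripper":0,"x":0.2,"y":0,"z":-0.6,"rx":0,"ry":0,"rz":0},{"gripper":0,"x":0.2,"y":0,"z":-0.6,"rx":0,"ry":0,"rz":0},{"gripper":0,"x":0.2,"y":0,"z":-0.6,"rx":0,"ry":0,"rz":0},{"gripper":0,"x":0.2,"y":0,"z":-0.6,"rx":0,"ry":0,"rz":0},{"gripper":0,"x":0.2,"y":0,"z":-0.6,"rx":0,"ry":0,"rz":0},{"gripper":0,"x":0.2,"y":0,"z":-0.6,"rx":0,"ry":0,"rz":0}]'
python3 - <<'E'
from h import *
snap("wrist","w7")
E
```

```text
time: 16.55
ee_pos: [0.5214, -0.0974, 0.2714]
orientation: [[-1.0, 0.0, -0.0], [0.0, 1.0, 0.0], [0.0, 0.0, -1.0]]
wrist_force: [0.4, -0.0, 0.1]
finger_gap: 0.0852
```

View pics/w7.png

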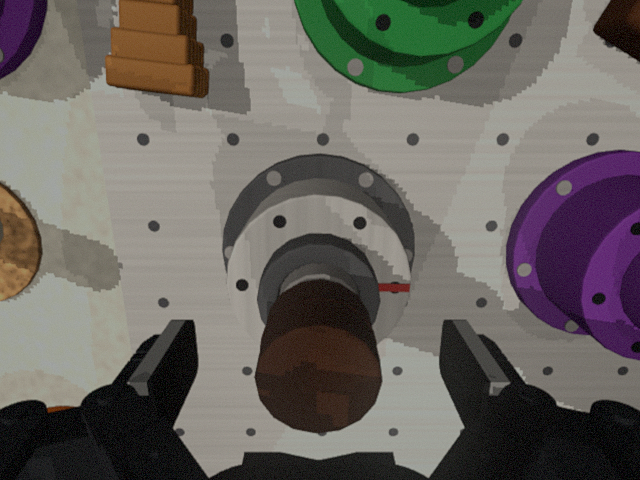

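The arbor is let go and stands upright, cap centred near (319,380). I'll lift off and go over the drift.

```bash
python3 -m creep '[{"gripper":0,"x":0,"y":0,"z":-10,"rx":0,"ry":0,"rz":0},{"gripper":0,"x":0,"y":0,"z":-35,"rx":0,"ry":0,"rz":0},{"gripper":0,"x":1,"y":0,"z":-65,"rx":0,"ry":0,"rz":0},{"gripper":0,"x":2,"y":-20,"z":-85,"rx":0,"ry":0,"rz":0},{"gripper":0,"x":3,"y":-55,"z":-90,"rx":0,"ry":0,"rz":0},{"gripper":0,"x":4,"y":-95,"z":-80,"rx":0,"ry":0,"rz":0},{"gripper":0,"x":6,"y":-135,"z":-55,"rx":0,"ry":0,"rz":0},{"gripper":0,"x":7,"y":-165,"z":-35,"rx":0,"ry":0,"rz":0},{"gripper":0,"x":8,"y":-185,"z":-25,"rx":0,"ry":0,"rz":0},{"gripper":0,"x":8,"y":-192,"z":-20,"rx":0,"ry":0,"rz":0}]'
python3 -m creep '[{"gripper":0,"x":0,"y":0,"z":0,"rx":0,"ry":0,"rz":0},{"gripper":0,"x":0,"y":0,"z":0,"rx":0,"ry":0,"rz":0},{"gripper":0,"x":0,"y":0,"z":0,"rx":0,"ry":0,"rz":0},{"gripper":0,"x":0,"y":0,"z":0,"rx":0,"ry":0,"rz":0},{"gripper":0,"x":0,"y":0,"z":0,"rx":0,"ry":0,"rz":0},{"gripper":0,"x":0,"y":0,"z":0,"rx":0,"ry":0,"rz":0},{"gripper":0,"x":0,"y":0,"z":0,"rx":0,"ry":0,"rz":0},{"gripper":0,"x":0,"y":0,"z":0,"rx":0,"ry":0,"rz":0},{"gripper":0,"x":0,"y":0,"z":0,"rx":0,"ry":0,"rz":0},{"gripper":0,"x":0,"y":0,"z":0,"rx":0,"ry":0,"rz":0}]'
python3 - <<'E'
from h import *
c=snap("wrist","w8");s=snap("scene","s8")
topface(c,(200,180,440,440),.078,.092,"drift w")
topface(load("scene0"),(240,195,275,225),.078,.092,"drift s")
topface(load("top0"),(380,262,405,288),.078,.092,"drift t")
cv2.imwrite("pics/s8c.png",cv2.resize(s["image"][190:290,280:380,::-1],None,fx=4,fy=4,interpolation=cv2.INTER_CUBIC))
E
```

```text
time: 17.6
ee_pos: [0.5129, -0.2912, 0.2909]
orientation: [[-1.0, 0.003, -0.001], [0.003, 1.0, 0.0], [0.001, 0.0, -1.0]]
wrist_force: [-0.5, 0.3, -0.1]
finger_gap: 0.0853
time: 18.6
ee_pos: [0.5133, -0.2894, 0.2914]
orientation: [[-1.0, 0.0, -0.0], [0.0, 1.0, 0.0], [0.0, 0.0, -1.0]]
wrist_force: [-0.2, -0.1, -0.5]
finger_gap: 0.0852
drift w z 0.0847 sd 0.0013 mean [ 0.5068 -0.2956] minc 508.2 -295.8 r 16.2 ell [303.9 274.1] [67.4 68.3] plane [ 0.5067 -0.2956  0.0847]
drift s z 0.0865 sd 0.0032 mean [ 0.5123 -0.2953] minc 509.8 -295.0 r 17.8 ell [254.8 206.3] [11.1 13.4] plane [ 0.5124 -0.2951  0.0865]
drift t z 0.0859 sd 0.0022 mean [ 0.5109 -0.2959] minc 511.0 -296.4 r 16.1 ell [392.5 274.8] [12.3 13.2] plane [ 0.5108 -0.296   0.0859]
```

View pics/w8.png

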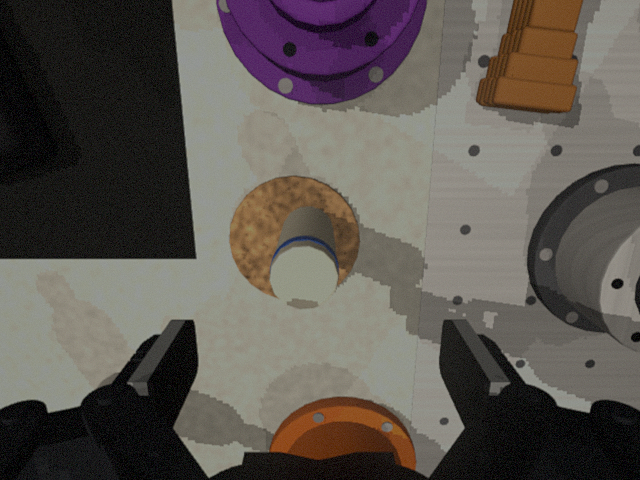

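View pics/s8c.png

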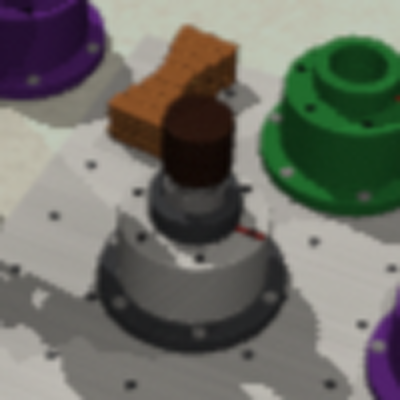

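The arbor stands upright in the socket. The drift's top is at (304,277) in the wrist view, about (0.508, −0.296, 0.085). Next I'll measure the cork centre, then grasp.

```bash
python3 - <<'E'
from h import *
c=load("w8");im=cv2.cvtColor(c["image"],cv2.COLOR_RGB2HSV)
m=((im[...,0]>5)&(im[...,0]<22)&(im[...,1]>90)).astype(np.uint8);m[:160]=0;m[310:]=0;m[:,:220]=0;m[:,370:]=0
m=cv2.morphologyEx(m,cv2.MORPH_CLOSE,np.ones((5,5)))
k=max(cv2.findContours(m,0,1)[0],key=cv2.contourArea)
h=cv2.convexHull(k);w=np.array([onplane(c,*p[0],.005)[:2]*1000 for p in h],np.float32)
print(cv2.minEnclosingCircle(w),cv2.boundingRect(h))
print(onplane(c,304,276.5,.085))
E
python3 -m creep '[{"gripper":0,"x":2,"y":-3,"z":8,"rx":0,"ry":0,"rz":0},{"gripper":0,"x":5,"y":-6,"z":20,"rx":0,"ry":0,"rz":0},{"gripper":0,"x":5,"y":-6.3,"z":34,"rx":0,"ry":0,"rz":0},{"gripper":0,"x":5,"y":-6.3,"z":48,"rx":0,"ry":0,"rz":0},{"gripper":0,"x":5,"y":-6.3,"z":60,"rx":0,"ry":0,"rz":0},{"gripper":0,"x":5,"y":-6.3,"z":67,"rx":0,"ry":0,"rz":0},{"gripper":0,"x":5,"y":-6.3,"z":69,"rx":0,"ry":0,"rz":0},{"gripper":0,"x":5,"y":-6.3,"z":69,"rx":0,"ry":0,"rz":0},{"gripper":0,"x":5,"y":-6.3,"z":69,"rx":0,"ry":0,"rz":0},{"gripper":60,"x":5,"y":-6.3,"z":69,"rx":0,"ry":0,"rz":0}]'
python3 -m creep '[{"gripper":110,"x":0,"y":0,"z":0,"rx":0,"ry":0,"rz":0},{"gripper":140,"x":0,"y":0,"z":0,"rx":0,"ry":0,"rz":0},{"gripper":255,"x":0,"y":0,"z":0,"rx":0,"ry":0,"rz":0},{"gripper":255,"x":0,"y":0,"z":0,"rx":0,"ry":0,"rz":0},{"gripper":255,"x":0,"y":0,"z":0,"rx":0,"ry":0,"rz":0},{"gripper":255,"x":0,"y":0,"z":0,"rx":0,"ry":0,"rz":0},{"gripper":255,"x":0,"y":0,"z":0,"rx":0,"ry":0,"rz":0},{"gripper":255,"x":0,"y":0,"z":0,"rx":0,"ry":0,"rz":0},{"gripper":255,"x":0,"y":0,"z":0,"rx":0,"ry":0,"rz":0},{"gripper":255,"x":0,"y":0,"z":0,"rx":0,"ry":0,"rz":0}]'
python3 - <<'E'
from h import *
snap("wrist","w9")
E
```

```text
((516.0324096679688, -304.6297607421875), 41.53188705444336) (230, 176, 129, 121)
[ 0.50772956 -0.29557427  0.085     ]
time: 19.7
ee_pos: [0.5087, -0.2958, 0.2232]
orientation: [[-1.0, 0.0, 0.001], [0.0, 1.0, -0.001], [-0.001, -0.001, -1.0]]
wrist_force: [-0.7, 0.1, 1.1]
finger_gap: 0.0731
time: 20.7
ee_pos: [0.5086, -0.2958, 0.2229]
orientation: [[-1.0, 0.0, 0.001], [0.0, 1.0, -0.0], [-0.001, -0.0, -1.0]]
wrist_force: [-0.1, -0.5, 6.0]
finger_gap: 0.0301
```

View pics/w9.png

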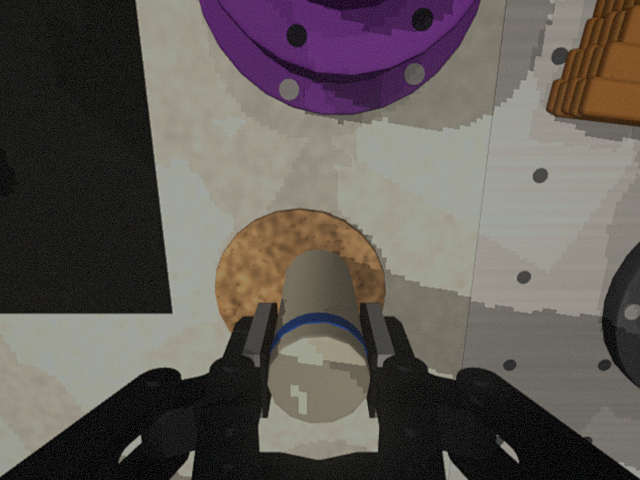

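The drift is gripped upright, centred at (320,375) between the pads. The cork centre measures (0.516, −0.305). Carrying it over the arbor.

```bash
python3 -m creep '[{"gripper":255,"x":0,"y":0,"z":-4,"rx":0,"ry":0,"rz":0},{"gripper":255,"x":0,"y":0,"z":-16,"rx":0,"ry":0,"rz":0},{"gripper":255,"x":0,"y":0,"z":-36,"rx":0,"ry":0,"rz":0},{"gripper":255,"x":0,"y":0,"z":-60,"rx":0,"ry":0,"rz":0},{"gripper":255,"x":0,"y":0,"z":-85,"rx":0,"ry":0,"rz":0},{"gripper":255,"x":0,"y":0,"z":-110,"rx":0,"ry":0,"rz":0},{"gripper":255,"x":0,"y":5,"z":-135,"rx":0,"ry":0,"rz":0},{"gripper":255,"x":-1,"y":15,"z":-155,"rx":0,"ry":0,"rz":0},{"gripper":255,"x":-2,"y":30,"z":-167,"rx":0,"ry":0,"rz":0},{"gripper":255,"x":-3,"y":50,"z":-172,"rx":0,"ry":0,"rz":0}]'
python3 -m creep '[{"gripper":255,"x":-2,"y":25,"z":0,"rx":0,"ry":0,"rz":0},{"gripper":255,"x":-4,"y":55,"z":0,"rx":0,"ry":0,"rz":0},{"gripper":255,"x":-6,"y":85,"z":0,"rx":0,"ry":0,"rz":0},{"gripper":255,"x":-8,"y":115,"z":0,"rx":0,"ry":0,"rz":0},{"gripper":255,"x":-10,"y":137,"z":0,"rx":0,"ry":0,"rz":0},{"gripper":255,"x":-10,"y":148.5,"z":5,"rx":0,"ry":0,"rz":0},{"gripper":255,"x":-10,"y":148.5,"z":15,"rx":0,"ry":0,"rz":0},{"gripper":255,"x":-10,"y":148.5,"z":25,"rx":0,"ry":0,"rz":0},{"gripper":255,"x":-10,"y":148.5,"z":30,"rx":0,"ry":0,"rz":0},{"gripper":255,"x":-10,"y":148.5,"z":30,"rx":0,"ry":0,"rz":0}]'
python3 - <<'E'
from h import *
c=snap("wrist","w10");s=snap("scene","s10")
a=s["image"][130:270,270:390,::-1];cv2.imwrite("pics/s10c.png",cv2.resize(a,None,fx=4,fy=4,interpolation=cv2.INTER_CUBIC))
from workcell import status;q=status.observe();print(q["ee_pos"],q["wrist_force"],q["time"])
E
```

```text
time: 21.75
ee_pos: [0.5115, -0.2452, 0.396]
orientation: [[-1.0, 0.001, 0.002], [0.001, 1.0, -0.001], [-0.002, -0.001, -1.0]]
wrist_force: [-0.1, -0.1, -1.2]
finger_gap: 0.0307
time: 22.75
ee_pos: [0.5208, -0.098, 0.3629]
orientation: [[-1.0, 0.002, -0.003], [0.002, 1.0, 0.0], [0.003, 0.0, -1.0]]
wrist_force: [-0.2, -0.1, -1.0]
finger_gap: 0.0309
[ 0.52134926 -0.09793011  0.36416463] [-0.51870238 -0.19312875  0.1414305 ] 22.85
```

View pics/w10.png

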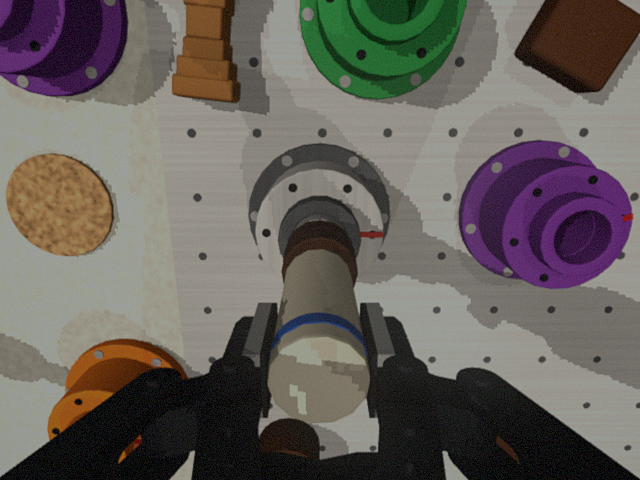

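View pics/s10c.png

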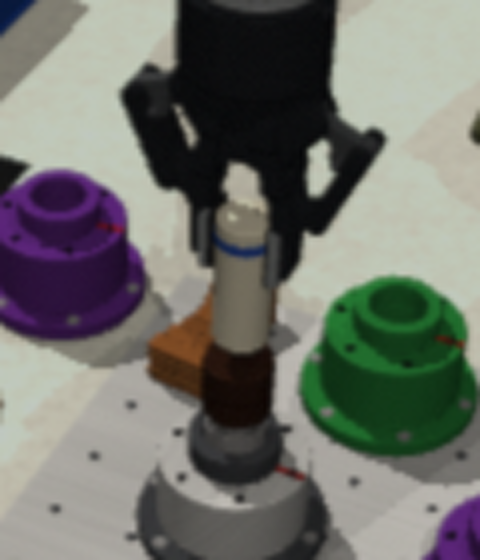

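The drift hangs upright and coaxial over the cap, both near x=320 in the wrist view. Approaching slowly.

```bash
python3 -m creep '[{"gripper":255,"x":0,"y":0,"z":2,"rx":0,"ry":0,"rz":0},{"gripper":255,"x":0,"y":0,"z":4,"rx":0,"ry":0,"rz":0},{"gripper":255,"x":0,"y":0,"z":6,"rx":0,"ry":0,"rz":0},{"gripper":255,"x":0,"y":0,"z":8,"rx":0,"ry":0,"rz":0},{"gripper":255,"x":0,"y":0,"z":10,"rx":0,"ry":0,"rz":0},{"gripper":255,"x":0,"y":0,"z":11,"rx":0,"ry":0,"rz":0},{"gripper":255,"x":0,"y":0,"z":12,"rx":0,"ry":0,"rz":0},{"gripper":255,"x":0,"y":0,"z":12,"rx":0,"ry":0,"rz":0},{"gripper":255,"x":0,"y":0,"z":12,"rx":0,"ry":0,"rz":0},{"gripper":255,"x":0,"y":0,"z":12,"rx":0,"ry":0,"rz":0}]'
python3 -m creep '[{"gripper":255,"x":0,"y":0,"z":0.2,"rx":0,"ry":0,"rz":0},{"gripper":255,"x":0,"y":0,"z":0.4,"rx":0,"ry":0,"rz":0},{"gripper":255,"x":0,"y":0,"z":0.6,"rx":0,"ry":0,"rz":0},{"gripper":255,"x":0,"y":0,"z":0.8,"rx":0,"ry":0,"rz":0},{"gripper":255,"x":0,"y":0,"z":1,"rx":0,"ry":0,"rz":0},{"gripper":255,"x":0,"y":0,"z":1.2,"rx":0,"ry":0,"rz":0},{"gripper":255,"x":0,"y":0,"z":1.4,"rx":0,"ry":0,"rz":0},{"gripper":255,"x":0,"y":0,"z":1.6,"rx":0,"ry":0,"rz":0},{"gripper":255,"x":0,"y":0,"z":1.6,"rx":0,"ry":0,"rz":0},{"gripper":255,"x":0,"y":0,"z":1.6,"rx":0,"ry":0,"rz":0}]'
```

```text
time: 23.85
ee_pos: [0.5215, -0.0971, 0.3526]
orientation: [[-1.0, 0.0, 0.0], [0.0, 1.0, -0.0], [-0.0, -0.0, -1.0]]
wrist_force: [0.0, 0.4, -0.8]
finger_gap: 0.0309
time: 24.85
ee_pos: [0.5214, -0.0972, 0.3509]
orientation: [[-1.0, 0.0, -0.0], [0.0, 1.0, 0.0], [0.0, 0.0, -1.0]]
wrist_force: [-0.2, 0.8, -1.6]
finger_gap: 0.031
```

```bash
python3 -m creep '[{"gripper":255,"x":0,"y":0,"z":0.2,"rx":0,"ry":0,"rz":0},{"gripper":255,"x":0,"y":0,"z":0.4,"rx":0,"ry":0,"rz":0},{"gripper":255,"x":0,"y":0,"z":0.6,"rx":0,"ry":0,"rz":0},{"gripper":255,"x":0,"y":0,"z":0.8,"rx":0,"ry":0,"rz":0},{"gripper":255,"x":0,"y":0,"z":1,"rx":0,"ry":0,"rz":0},{"gripper":255,"x":0,"y":0,"z":1.2,"rx":0,"ry":0,"rz":0},{"gripper":255,"x":0,"y":0,"z":1.4,"rx":0,"ry":0,"rz":0},{"gripper":255,"x":0,"y":0,"z":1.6,"rx":0,"ry":0,"rz":0},{"gripper":255,"x":0,"y":0,"z":1.6,"rx":0,"ry":0,"rz":0},{"gripper":255,"x":0,"y":0,"z":1.6,"rx":0,"ry":0,"rz":0}]'
```

```text
time: 25.85
ee_pos: [0.5214, -0.0971, 0.3494]
orientation: [[-1.0, 0.0, 0.0], [0.0, 1.0, 0.0], [-0.0, 0.0, -1.0]]
wrist_force: [-0.5, 0.1, 0.9]
finger_gap: 0.0305
```

```bash
python3 -m creep '[{"gripper":255,"x":0,"y":0,"z":0.1,"rx":0,"ry":0,"rz":0},{"gripper":255,"x":0,"y":0,"z":0.2,"rx":0,"ry":0,"rz":0},{"gripper":255,"x":0,"y":0,"z":0.3,"rx":0,"ry":0,"rz":0},{"gripper":255,"x":0,"y":0,"z":0.4,"rx":0,"ry":0,"rz":0},{"gripper":255,"x":0,"y":0,"z":0.5,"rx":0,"ry":0,"rz":0},{"gripper":255,"x":0,"y":0,"z":0.6,"rx":0,"ry":0,"rz":0},{"gripper":255,"x":0,"y":0,"z":0.8,"rx":0,"ry":0,"rz":0},{"gripper":255,"x":0,"y":0,"z":1,"rx":0,"ry":0,"rz":0},{"gripper":255,"x":0,"y":0,"z":1,"rx":0,"ry":0,"rz":0},{"gripper":255,"x":0,"y":0,"z":1,"rx":0,"ry":0,"rz":0}]'
```

```text
time: 26.85
ee_pos: [0.5216, -0.0971, 0.3489]
orientation: [[-1.0, 0.0, 0.001], [0.0, 1.0, 0.0], [-0.001, 0.0, -1.0]]
wrist_force: [-2.0, 0.8, 6.6]
finger_gap: 0.0304
```

```bash
python3 -m creep '[{"gripper":255,"x":0.1,"y":0,"z":0.1,"rx":0,"ry":0,"rz":0},{"gripper":255,"x":0.2,"y":0,"z":0.2,"rx":0,"ry":0,"rz":0},{"gripper":255,"x":0.2,"y":0,"z":0.3,"rx":0,"ry":0,"rz":0},{"gripper":255,"x":0.2,"y":0,"z":0.4,"rx":0,"ry":0,"rz":0},{"gripper":255,"x":0.2,"y":0,"z":0.5,"rx":0,"ry":0,"rz":0},{"gripper":255,"x":0.2,"y":0,"z":0.6,"rx":0,"ry":0,"rz":0},{"gripper":255,"x":0.2,"y":0,"z":0.8,"rx":0,"ry":0,"rz":0},{"gripper":255,"x":0.2,"y":0,"z":1,"rx":0,"ry":0,"rz":0},{"gripper":255,"x":0.2,"y":0,"z":1,"rx":0,"ry":0,"rz":0},{"gripper":255,"x":0.2,"y":0,"z":1,"rx":0,"ry":0,"rz":0}]'
```

```text
time: 27.85
ee_pos: [0.5215, -0.0971, 0.3487]
orientation: [[-1.0, 0.0, 0.002], [0.0, 1.0, -0.0], [-0.002, -0.0, -1.0]]
wrist_force: [-1.1, 0.8, 10.8]
finger_gap: 0.0307
```

```bash
python3 -m creep '[{"gripper":255,"x":0.1,"y":0,"z":0.2,"rx":0,"ry":0,"rz":0},{"gripper":255,"x":0.2,"y":0,"z":0.3,"rx":0,"ry":0,"rz":0},{"gripper":255,"x":0.2,"y":0,"z":0.4,"rx":0,"ry":0,"rz":0},{"gripper":255,"x":0.2,"y":0,"z":0.5,"rx":0,"ry":0,"rz":0},{"gripper":255,"x":0.2,"y":0,"z":0.6,"rx":0,"ry":0,"rz":0},{"gripper":255,"x":0.2,"y":0,"z":0.8,"rx":0,"ry":0,"rz":0},{"gripper":255,"x":0.2,"y":0,"z":0.9,"rx":0,"ry":0,"rz":0},{"gripper":255,"x":0.2,"y":0,"z":1,"rx":0,"ry":0,"rz":0},{"gripper":255,"x":0.2,"y":0,"z":1,"rx":0,"ry":0,"rz":0},{"gripper":255,"x":0.2,"y":0,"z":1,"rx":0,"ry":0,"rz":0}]'
python3 - <<'E'
from workcell import status,imaging
imaging.camera("wrist");s=status.observe();print(s["wrist_force"],s["ee_pos"])
E
```

```text
time: 28.85
ee_pos: [0.5214, -0.0971, 0.3484]
orientation: [[-1.0, 0.0, 0.003], [0.0, 1.0, -0.0], [-0.003, -0.0, -1.0]]
wrist_force: [-2.7, 0.9, 13.3]
finger_gap: 0.031
[-2.53592438  0.30510777 14.31337173] [ 0.5214392  -0.09712297  0.34846182]
```

```bash
python3 -m creep '[{"gripper":255,"x":0.1,"y":0,"z":0.2,"rx":0,"ry":0,"rz":0},{"gripper":255,"x":0.2,"y":0,"z":0.4,"rx":0,"ry":0,"rz":0},{"gripper":255,"x":0.3,"y":0,"z":0.6,"rx":0,"ry":0,"rz":0},{"gripper":255,"x":0.3,"y":0,"z":0.8,"rx":0,"ry":0,"rz":0},{"gripper":255,"x":0.3,"y":0,"z":0.9,"rx":0,"ry":0,"rz":0},{"gripper":255,"x":0.3,"y":0,"z":1,"rx":0,"ry":0,"rz":0},{"gripper":255,"x":0.3,"y":0,"z":1.1,"rx":0,"ry":0,"rz":0},{"gripper":255,"x":0.3,"y":0,"z":1.2,"rx":0,"ry":0,"rz":0},{"gripper":255,"x":0.3,"y":0,"z":1.2,"rx":0,"ry":0,"rz":0},{"gripper":255,"x":0.3,"y":0,"z":1.2,"rx":0,"ry":0,"rz":0}]'
python3 - <<'E'
from workcell import status,imaging
imaging.camera("wrist");s=status.observe();print(s["wrist_force"],s["ee_pos"])
E
```

```text
time: 29.9
ee_pos: [0.5213, -0.0971, 0.3482]
orientation: [[-1.0, 0.0, 0.005], [0.0, 1.0, -0.0], [-0.005, -0.0, -1.0]]
wrist_force: [-3.5, 1.3, 19.0]
finger_gap: 0.0304
[-2.94954658  1.87849747 18.53093884] [ 0.52131286 -0.09712206  0.34815763]
```

```bash
python3 -m creep '[{"gripper":255,"x":0.1,"y":0,"z":0.1,"rx":0,"ry":0,"rz":0},{"gripper":255,"x":0.2,"y":0,"z":0.2,"rx":0,"ry":0,"rz":0},{"gripper":255,"x":0.2,"y":0,"z":0.3,"rx":0,"ry":0,"rz":0},{"gripper":255,"x":0.2,"y":0,"z":0.4,"rx":0,"ry":0,"rz":0},{"gripper":255,"x":0.2,"y":0,"z":0.5,"rx":0,"ry":0,"rz":0},{"gripper":255,"x":0.2,"y":0,"z":0.6,"rx":0,"ry":0,"rz":0},{"gripper":255,"x":0.2,"y":0,"z":0.7,"rx":0,"ry":0,"rz":0},{"gripper":255,"x":0.2,"y":0,"z":0.7,"rx":0,"ry":0,"rz":0},{"gripper":255,"x":0.2,"y":0,"z":0.7,"rx":0,"ry":0,"rz":0},{"gripper":255,"x":0.2,"y":0,"z":0.7,"rx":0,"ry":0,"rz":0}]'
python3 - <<'E'
from workcell import status,imaging
imaging.camera("wrist");s=status.observe();print(s["wrist_force"],s["ee_pos"])
E
```

```text
time: 30.95
ee_pos: [0.5212, -0.0971, 0.348]
orientation: [[-1.0, 0.0, 0.006], [0.0, 1.0, -0.0], [-0.006, -0.0, -1.0]]
wrist_force: [-3.1, 1.4, 21.0]
finger_gap: 0.0308
[-3.64602056  1.53491284 21.16205492] [ 0.52120365 -0.09712588  0.34800958]
```

About 22 N on the cap: the wrist reads 21 N and the drift weighs about 0.9 N. That's inside 20–25 N. Lifting off gently, then looking.

```bash
python3 -m creep '[{"gripper":255,"x":-0.3,"y":0,"z":-1,"rx":0,"ry":0,"rz":0},{"gripper":255,"x":-0.6,"y":0,"z":-2.5,"rx":0,"ry":0,"rz":0},{"gripper":255,"x":-1,"y":0,"z":-4,"rx":0,"ry":0,"rz":0},{"gripper":255,"x":-1,"y":0,"z":-6,"rx":0,"ry":0,"rz":0},{"gripper":255,"x":-1,"y":0,"z":-10,"rx":0,"ry":0,"rz":0},{"gripper":255,"x":-1,"y":0,"z":-18,"rx":0,"ry":0,"rz":0},{"gripper":255,"x":-1,"y":0,"z":-28,"rx":0,"ry":0,"rz":0},{"gripper":255,"x":-1,"y":0,"z":-38,"rx":0,"ry":0,"rz":0},{"gripper":255,"x":-1,"y":0,"z":-46,"rx":0,"ry":0,"rz":0},{"gripper":255,"x":-1,"y":0,"z":-50,"rx":0,"ry":0,"rz":0}]'
python3 - <<'E'
from h import *
c=snap("wrist","w11");s=snap("scene","s11")
a=s["image"][130:270,270:390,::-1];cv2.imwrite("pics/s11c.png",np.hstack([cv2.resize(a,None,fx=3,fy=3,interpolation=cv2.INTER_CUBIC),cv2.resize(c["image"][100:380,180:460,::-1],(420,420))]))
from workcell import status;q=status.observe();print(q["ee_pos"],q["wrist_force"],q["time"])
E
```

```text
time: 32.0
ee_pos: [0.5218, -0.0972, 0.3958]
orientation: [[-1.0, 0.0, 0.002], [0.0, 1.0, -0.0], [-0.002, -0.0, -1.0]]
wrist_force: [0.7, -1.2, -0.9]
finger_gap: 0.0307
[ 0.52175767 -0.09719813  0.3952884 ] [-0.17726794 -0.53879688 -0.89276402] 32.1
```

View pics/s11c.png

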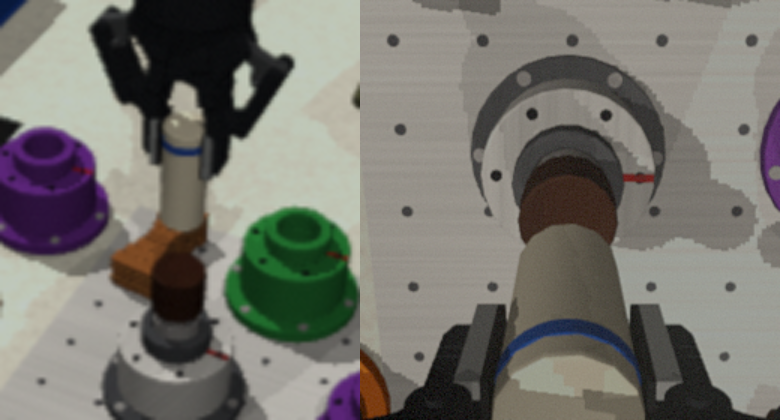

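The arbor stands upright and the drift is clear of it. Now I'll carry the drift back to the cork.

```bash
python3 -m creep '[{"gripper":255,"x":1,"y":-10,"z":0,"rx":0,"ry":0,"rz":0},{"gripper":255,"x":2,"y":-35,"z":0,"rx":0,"ry":0,"rz":0},{"gripper":255,"x":3,"y":-65,"z":0,"rx":0,"ry":0,"rz":0},{"gripper":255,"x":4,"y":-100,"z":10,"rx":0,"ry":0,"rz":0},{"gripper":255,"x":5,"y":-135,"z":30,"rx":0,"ry":0,"rz":0},{"gripper":255,"x":6,"y":-165,"z":55,"rx":0,"ry":0,"rz":0},{"gripper":255,"x":7,"y":-188,"z":85,"rx":0,"ry":0,"rz":0},{"gripper":255,"x":8,"y":-200,"z":110,"rx":0,"ry":0,"rz":0},{"gripper":255,"x":8,"y":-205,"z":130,"rx":0,"ry":0,"rz":0},{"gripper":255,"x":8,"y":-205,"z":140,"rx":0,"ry":0,"rz":0}]'
python3 -m creep '[{"gripper":255,"x":0,"y":0,"z":5,"rx":0,"ry":0,"rz":0},{"gripper":255,"x":0,"y":0,"z":10,"rx":0,"ry":0,"rz":0},{"gripper":255,"x":0,"y":0,"z":15,"rx":0,"ry":0,"rz":0},{"gripper":255,"x":0,"y":0,"z":19,"rx":0,"ry":0,"rz":0},{"gripper":255,"x":0,"y":0,"z":22,"rx":0,"ry":0,"rz":0},{"gripper":255,"x":0,"y":0,"z":24,"rx":0,"ry":0,"rz":0},{"gripper":255,"x":0,"y":0,"z":25,"rx":0,"ry":0,"rz":0},{"gripper":255,"x":0,"y":0,"z":25,"rx":0,"ry":0,"rz":0},{"gripper":255,"x":0,"y":0,"z":25,"rx":0,"ry":0,"rz":0},{"gripper":255,"x":0,"y":0,"z":25,"rx":0,"ry":0,"rz":0}]'
python3 - <<'E'
from h import *
snap("wrist","w12")
E
```

```text
time: 33.1
ee_pos: [0.5121, -0.3031, 0.2515]
orientation: [[-1.0, 0.002, -0.004], [0.002, 1.0, 0.002], [0.004, 0.002, -1.0]]
wrist_force: [-0.9, 0.1, -1.4]
finger_gap: 0.0307
time: 34.1
ee_pos: [0.5135, -0.3022, 0.2295]
orientation: [[-1.0, 0.0, 0.0], [0.0, 1.0, -0.0], [-0.0, -0.0, -1.0]]
wrist_force: [-0.5, 0.9, -1.6]
finger_gap: 0.0307
```

View pics/w12.png

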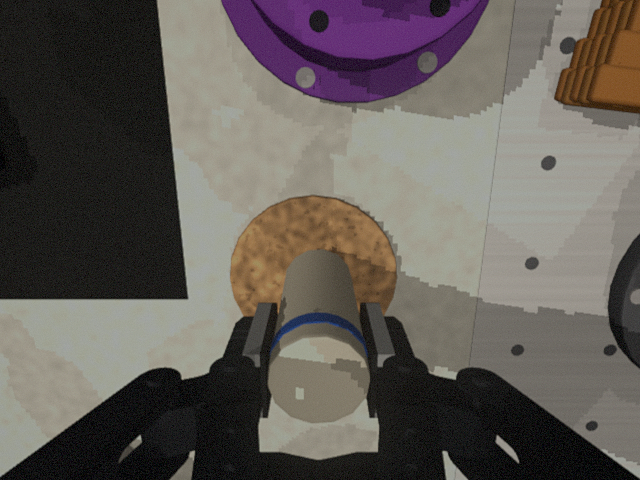

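The drift is over the cork, whose centre is near (315,275). I need about 6.5 mm more to touch.

```bash
python3 -m creep '[{"gripper":255,"x":0,"y":0,"z":1.5,"rx":0,"ry":0,"rz":0},{"gripper":255,"x":0,"y":0,"z":3,"rx":0,"ry":0,"rz":0},{"gripper":255,"x":0,"y":0,"z":4,"rx":0,"ry":0,"rz":0},{"gripper":255,"x":0,"y":0,"z":5,"rx":0,"ry":0,"rz":0},{"gripper":255,"x":0,"y":0,"z":5.5,"rx":0,"ry":0,"rz":0},{"gripper":255,"x":0,"y":0,"z":6,"rx":0,"ry":0,"rz":0},{"gripper":255,"x":0,"y":0,"z":6.4,"rx":0,"ry":0,"rz":0},{"gripper":255,"x":0,"y":0,"z":6.6,"rx":0,"ry":0,"rz":0},{"gripper":255,"x":0,"y":0,"z":6.6,"rx":0,"ry":0,"rz":0},{"gripper":255,"x":0,"y":0,"z":6.6,"rx":0,"ry":0,"rz":0}]'
```

```text
time: 35.15
ee_pos: [0.5135, -0.3022, 0.2229]
orientation: [[-1.0, 0.0, 0.0], [0.0, 1.0, -0.0], [-0.0, -0.0, -1.0]]
wrist_force: [-0.8, -0.0, 1.1]
finger_gap: 0.0306
```

Touching lightly. I'll ease down 0.2 mm, release and rise.

```bash
python3 -m creep '[{"gripper":255,"x":0,"y":0,"z":0.2,"rx":0,"ry":0,"rz":0},{"gripper":255,"x":0,"y":0,"z":0.2,"rx":0,"ry":0,"rz":0},{"gripper":0,"x":0,"y":0,"z":0.2,"rx":0,"ry":0,"rz":0},{"gripper":0,"x":0,"y":0,"z":0.2,"rx":0,"ry":0,"rz":0},{"gripper":0,"x":0,"y":0,"z":0.2,"rx":0,"ry":0,"rz":0},{"gripper":0,"x":0,"y":0,"z":0.2,"rx":0,"ry":0,"rz":0},{"gripper":0,"x":0,"y":0,"z":0.2,"rx":0,"ry":0,"rz":0},{"gripper":0,"x":0,"y":0,"z":0.2,"rx":0,"ry":0,"rz":0},{"gripper":0,"x":0,"y":0,"z":0.2,"rx":0,"ry":0,"rz":0},{"gripper":0,"x":0,"y":0,"z":0.2,"rx":0,"ry":0,"rz":0}]'
python3 -m creep '[{"gripper":0,"x":0,"y":0,"z":-5,"rx":0,"ry":0,"rz":0},{"gripper":0,"x":0,"y":0,"z":-15,"rx":0,"ry":0,"rz":0},{"gripper":0,"x":0,"y":0,"z":-30,"rx":0,"ry":0,"rz":0},{"gripper":0,"x":0,"y":0,"z":-50,"rx":0,"ry":0,"rz":0},{"gripper":0,"x":0,"y":0,"z":-70,"rx":0,"ry":0,"rz":0},{"gripper":0,"x":0,"y":0,"z":-90,"rx":0,"ry":0,"rz":0},{"gripper":0,"x":0,"y":0,"z":-110,"rx":0,"ry":0,"rz":0},{"gripper":0,"x":5,"y":0,"z":-122,"rx":0,"ry":0,"rz":0},{"gripper":0,"x":10,"y":0,"z":-128,"rx":0,"ry":0,"rz":0},{"gripper":0,"x":12,"y":0,"z":-130,"rx":0,"ry":0,"rz":0}]'
python3 -m creep '[{"gripper":0,"x":0,"y":0,"z":0,"rx":0,"ry":0,"rz":0},{"gripper":0,"x":0,"y":0,"z":0,"rx":0,"ry":0,"rz":0},{"gripper":0,"x":0,"y":0,"z":0,"rx":0,"ry":0,"rz":0},{"gripper":0,"x":0,"y":0,"z":0,"rx":0,"ry":0,"rz":0},{"gripper":0,"x":0,"y":0,"z":0,"rx":0,"ry":0,"rz":0},{"gripper":0,"x":0,"y":0,"z":0,"rx":0,"ry":0,"rz":0},{"gripper":0,"x":0,"y":0,"z":0,"rx":0,"ry":0,"rz":0},{"gripper":0,"x":0,"y":0,"z":0,"rx":0,"ry":0,"rz":0},{"gripper":0,"x":0,"y":0,"z":0,"rx":0,"ry":0,"rz":0},{"gripper":0,"x":0,"y":0,"z":0,"rx":0,"ry":0,"rz":0}]'
python3 - <<'E'
from h import *
w=snap("wrist","w13");s=snap("scene","s13")
topface(w,(150,150,440,400),.078,.092,"drift w")
topface(s,(310,190,350,232),.12,.14,"cap s")
topface(s,(240,195,285,232),.078,.095,"drift s")
a=cv2.resize(s["image"][170:290,220:380,::-1],None,fx=2.7,fy=2.7,interpolation=cv2.INTER_CUBIC)
b=cv2.resize(w["image"][:,:,::-1],(432,324));cv2.imwrite("pics/f13.png",np.hstack([a[:324,:360],b]))
E
```

```text
time: 36.15
ee_pos: [0.5135, -0.3022, 0.2226]
orientation: [[-1.0, 0.0, 0.0], [0.0, 1.0, 0.0], [-0.0, 0.0, -1.0]]
wrist_force: [-0.4, -0.5, 0.2]
finger_gap: 0.0852
time: 37.15
ee_pos: [0.5008, -0.3021, 0.3533]
orientation: [[-1.0, 0.0, 0.0], [0.0, 1.0, -0.0], [-0.0, -0.0, -1.0]]
wrist_force: [0.4, -1.0, -0.6]
finger_gap: 0.0853
time: 38.15
ee_pos: [0.5015, -0.3022, 0.3526]
orientation: [[-1.0, 0.0, 0.0], [0.0, 1.0, -0.0], [-0.0, -0.0, -1.0]]
wrist_force: [0.4, 0.4, 0.1]
finger_gap: 0.0857
drift w z 0.0847 sd 0.0013 mean [ 0.5119 -0.3021] minc 512.9 -302.3 r 16.1 ell [317.9 261.9] [50.7 51.1] plane [ 0.5118 -0.3021  0.0847]
cap s z 0.1312 sd 0.0041 mean [ 0.5281 -0.0972] minc 524.8 -99.7 r 21.4 ell [328.8 221.7] [15.9 18.5] plane [ 0.5282 -0.0972  0.1312]
drift s z 0.0865 sd 0.0034 mean [ 0.5171 -0.3015] minc 514.2 -303.9 r 18.0 ell [251.4 206.7] [11.2 13.5] plane [ 0.5172 -0.3015  0.0865]
```

View pics/f13.png

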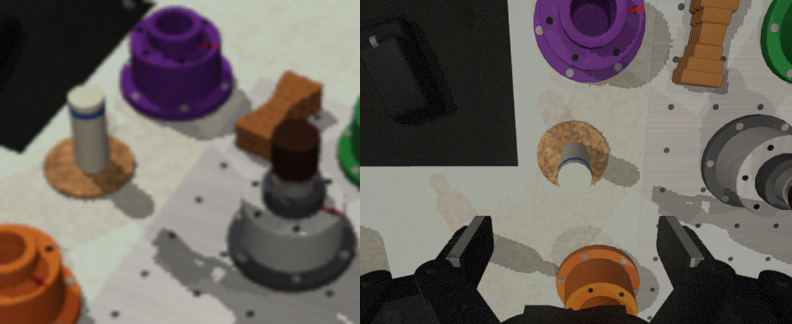

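View pics/s13.png

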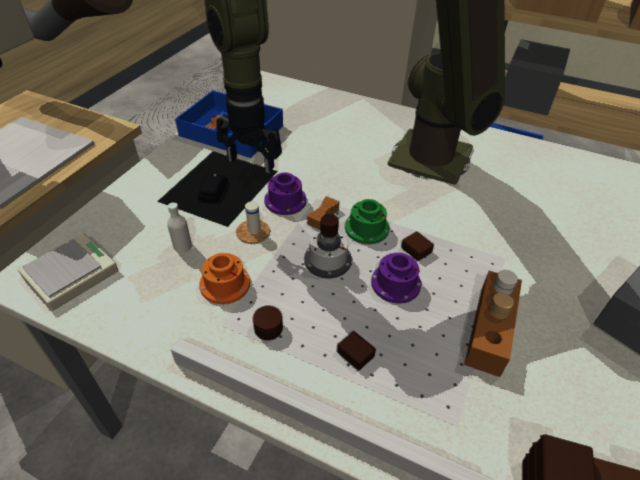

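The drift stands upright on the cork, about 4 mm from its centre. The arbor stands upright in the socket, nothing else has moved, and the gripper is clear. Handing in.

Run:
```python
from workcell import ticket
print(ticket.hand_in())
```

```text
the job is handed in; nothing more can be done
None
```

The walnut-capped arbor is seated in the aluminium fixture, the drift is back on its cork pad, and I handed the job in at about 38 s. No verdict was reported.

**What I did:** I lifted the arbor out of the rack and lowered it into the socket. Side force on the way down showed I was about 2 mm off in x, so I corrected that. First bite came at about 10 N with the arbor still in the fingers; I then eased off and let go. Through the drift I pressed it slowly up to about 22 N, with a wrist reading of 21 N plus the drift's own weight.

**Last checks:**
- **Arbor:** it looks upright in the socket, with its cap top near 0.131 m.
- **Drift:** it stands upright about 4 mm from the cork's centre, with its top at 0.085 m.
- **Surroundings:** in the final scene picture, nothing else looks moved, and the gripper is open and clear.

**What disagreed or could not be checked:**
- **Position readings:** the camera views differed by 2–6 mm in x for the socket and the cap. I used the force felt during insertion for the final alignment.
- **Taper grip:** I could not measure the grip force left in the taper directly; I inferred it from the push.

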